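Clamp the transfer plate on its kinematic seats with the cam lever

TASK

Clamp the transfer plate on its seat set: flip the cam lever fully open, swing the clamp arm aside and gently lower the plate on, lever still open, with its three ball feet fully home in cone, groove and flat and its bright spot towards the clamp post. Swing the arm back to its stop over the bright spot, wind the knurled nut down with the lever fully open until the pad just touches the plate, then flip the lever fully closed so that it clamps firmly. Leave all the other things on the bench where they are.

Things in the scene. Friction and masses are not known exactly. Their poses are not given: they have to be found in the camera images.
- fixture: bench fixture, bolted down: dark steel base 245 x 150 x 15 mm with the seat set and the clamp post. Origin on the bench (z = 0) under the middle of the seat set; x points along the base to the clamp post, z up. The base reaches from x = -75 to +170 and y = -75 to +75 mm. Seats at (mm): cone (-45, 0), groove (35, 55), flat (35, -55). Post axis at (137, 0).
- seat (a point): point in the middle of the seat set, 20 mm above the bench: the plate's origin lies exactly here, with its axes parallel to the fixture's, when all three balls are home.
- cone_seat (a point): cone seat: centre of its rim, 27 mm above the bench. 90 degree cone, 20 mm across at the rim, in a round steel block 29 mm wide.
- groove_seat (a point): groove seat: middle of its V, at rim height, 27 mm above the bench. 90 degree V, 20 mm across, in a 34 x 28 mm steel block, running towards the cone.
- flat_seat (a point): flat seat: centre of its face, a plain steel disc 29 mm wide, 20 mm above the bench.
- plate: loose transfer plate: aluminium, 10 mm thick, a triangle with cut corners, 106 x 140 mm, on three 16 mm ball feet; 0.4 to 0.65 kg. Origin amid the feet at the height of the ball bottoms, z up. Feet at (-45, 0), (35, 55), (35, -55) mm; top face at z = 26, corners within 75 mm. A collar 42 mm wide up to z = 40 holds the pylon stub at (-18, 0). It stands on a 3 mm mat, turned up to 1.3 rad from world axes.
- stub_top (a point): top centre of the plate's upright 30 mm pylon stub, its handle, 80 mm above the ball bottoms: the bare tube is the 40 mm below this point.
- landing (a point): centre of the round bright spot on the plate's top face, at (22, 0) mm of the plate, where the clamp pad must press.
- clamp_arm (a joint): swing of the clamp arm about the vertical post, rad. 0: at its stop, arm pointing from the post along the fixture's -x, pad over the landing's place; grows counterclockwise seen from above (pad towards the fixture's -y), to 1.6. Friction 0.25 N m, stays where left. Aluminium bar 24 x 16 mm, 115 mm from post axis to pad axis; underside 62 mm above the bench at nut 0, 10 mm lower per turn of the nut.
- cam_lever (a joint): cam lever at the arm's end, rad. 0: closed, leaning over the arm towards the post, 0.87 rad above level; grows as it is thrown over away from the post, in the arm's upright plane, to 1.4 fully open (leaning 0.70 rad past upright). A 9 mm rod ends in a black ball knob, 20 mm, centred 72 mm from the pivot. 0.30 N m friction; stays where left, also clamped. Its spiral cam lifts the pad evenly, by 4 mm from closed to open.
- lever_grip (a point): centre of the lever's black ball knob (20 mm), 72 mm from its pivot; moves with the lever.
- cam_pivot (a point): centre of the lever's pivot, a level pin across the end of the arm, on the pad's axis, 28 mm above the arm's underside.
- clamp_nut (a joint): knurled adjusting nut on the post above the arm, rad: grows clockwise seen from above, winding arm and nut down 10 mm per turn (range 0 to 8). Friction 0.25 N m, does not creep. With the plate seated and the lever fully open the pad just touches the plate at 4.5; closing then gives a firm clamp. It starts 2.7 to 3.7 rad short of that: too slack to clamp even with the lever closed.
- nut_top (a point): top centre of the knurled nut, 106 mm above the bench at nut 0: 40 mm diameter, its grip is the 24 mm below this point, then comes the arm. The bare thread (14 mm thick) stands up through it, ending 122 mm above the bench.
- pad_face (a point): centre of the underside of the rubber pressure pad (22 mm wide) at the arm's end: 12.8 mm below the arm's underside with the lever closed.
- pad: the soft rubber pressure pad itself, origin at the centre of its underside. Pressed on the plate it gives way by about 1 mm for 2 N; wound to just touch and then clamped by the lever it presses with about 11 N.
- pylon: bystander: upright 30 mm aluminium pylon tube on a 52 mm foot, 185 mm tall; origin at the centre of its underside.
- screwdriver: bystander: red screwdriver 190 mm long, lying; origin under its middle.
- tape: bystander: roll of tape, 68 mm wide, 24 mm high; origin at the centre of its underside.
- adapter: bystander: small steel pyramid adapter, 40 mm wide, 30 mm high; origin at the centre of its underside.
- bottle: bystander: white plastic bottle, 56 mm wide, 155 mm tall, close beside the fixture on its +y side; origin at the centre of its underside.
- wrench: bystander: flat open-ended wrench, 170 mm long, lying on the fixture's -y side; origin under its middle.
- cup: bystander: grey plastic cup, 72 mm wide, 85 mm tall, behind the post; origin at the centre of its underside.
Things that resemble listed ones, but are neither listed nor needed, are in the scene too. What is shaped like the plate but green or turquoise is not meant.

How it is judged:
On the way, in this order (a step that is already met when the one before it is completed fails the run):
1. the cam lever is flipped open (value of joint cam_lever above 1.15 rad), for 0.1 s.
2. with the lever open, the plate sits with its three balls home in the seats (distance between plate and seat below 0.003 m and angle between the z axis of plate and the z axis of fixture, either way round below 0.03 rad and value of joint cam_lever above 1.15 rad), for 0.2 s.
3. with the lever open and the plate seated, the arm is back at its stop and the nut is wound down to where the pad about touches the plate (all of step 2 and value of joint clamp_arm below 0.08 rad and value of joint clamp_nut between 3.3 and 5.8 rad), for 0.1 s.
At the end, for the whole second after the job is handed in: The plate's origin is within 3 mm of the seat point and its top parallel to the fixture within 0.03 rad (three balls home); the cam lever is closed (below 0.12 rad); the pad's axis is within 10 mm of the bright spot and the pad presses on the plate with 7 to 17 N; the plate is at rest (distance between plate and seat below 0.003 m and angle between the z axis of plate and the z axis of fixture, either way round below 0.03 rad and value of joint cam_lever below 0.12 rad and horizontal distance between pad_face and landing below 0.01 m and contact force between pad and plate between 7 and 17 N and linear speed of plate below 0.01 m/s); the robot touches nothing.
It fails at once if the plate is dropped or slammed on to its seats (faster than 0.4 m/s within 30 mm of being home) (distance between plate and seat below 0.03 m and linear speed of plate above 0.4 m/s).
It fails at once if a bystander is moved by more than 25 mm (distance of any of pylon, screwdriver, tape, adapter, bottle, wrench, cup from where it was at the start of the episode above 0.025 m).
It fails at once if a standing bystander is tipped (angle between any of pylon, bottle, cup, tape, adapter's own z axis and vertical above 0.5 rad).
It also fails if it takes over 72 s, if anything falls off the work surface, if the arm or the gripper's body presses on something with over 40 N, if the wrist force passes 120 N, or if a joint passes its speed limit or range.

ROBOT

A 6-joint arm with a two-finger parallel gripper is mounted at the origin on the work surface. World frame = base frame: x ahead of the robot, y to its left, z up, the work surface at z = 0. Lengths are in m, angles in rad, forces in N, time in s.
With the tool pointing down it reaches from about 0.325 to 0.85 m from the base axis. Payload 4.4 kg.
Tool frame: the origin (TCP) lies between the finger pads; the fingertips stand ctrl.nose_length ahead of it and the grasp point (between the pads) is the TCP (ctrl.nose_length is the distance from the TCP to the fingertips, in m); z points along the fingers, y is the line along which they close (so a half turn about z gives the same grasp; the last joint's range is limited). The gripper opens to 94 mm and grips with 3 to 60 N. Pads are 16 mm wide; open, the fingers measure 119 mm over their backs; the gripper's body (75 mm by 177 mm) begins 78 mm behind the grasp point.
Start: joints at [1.194, 0.207, 1.542, -0, 1.393, -0.15], TCP at [0.129, 0.56, 0.193] pointing down, gripper open.
Joint ranges: [-2.73, 2.73], [-0.86, 2.22], [0.23, 2.46], [-1.11, 4.25], [0.08, 2.63], [-2.82, 2.82]. Speed limits (rad/s): [2.79, 2.79, 3.14, 3.14, 3.14, 3.14].

INTERFACE

Orientations are given as a rotation vector (axis times angle).
In Python, from plant import ctrl, cams, order gives the robot as it stands.
- The arm moves only by the shell command python3 -m handwheel 'ROWS' [FORCE]. ROWS is JSON, a list of rows, each an object of numbers: "x", "y", "z": the shift along the world's x, y, z in m; "ax", "ay", "az": the turn, a rotation vector about the world's x, y, z in degrees; "jaw": the opening, from -1 (shut) to 1 (fully open), so that 0 is half open. A call has 1 to 20 rows; each row is the pose to reach, as a shift and turn from the pose commanded when the call began; what a row does not reach only later rows make up. A row lasts 1/12 s, in which the tool goes at most 41.7 mm and 7.16 degrees, less where a joint would pass 70% of its speed; a pose out of reach is approached as far as the arm can. A call with a gripper value outside its range is refused whole. The fingers move at their own pace and stop on an object; FORCE is the grip in N (left out, the last holds). Time passes only in rows, so rows that repeat a pose let the fingers close. It gives the time, the measured TCP pose, the force, the opening and the grip force at its end, in the units of the state.
- ctrl.sense(): the state, without advancing time (a new reading comes with each control period).
- cams.camera(name): name is "scene" or "top" or "wrist"; returns a dict with "frame" (400x640x3 uint8, red, green, blue), "vfov" (degrees; the focal length in pixels is half the picture's height over the tangent of half this angle, whatever the lens; pixels are square), "cx", "cy" (the principal point, pixels), "eye" and "rotation" of the camera in the world; the wrist camera has in their place "hand_eye" (4x4, takes a point from camera to tool coordinates, whose origin is the TCP and whose axes are the flange's). Camera axes: x right, y down, z forward; pixel columns grow to the right and rows downward; lengths in m; the calibration is good to about 2 mm. A picture is of the moment at which its call begins: read the wrist's pose just before it. There is no depth.
- order.finish_job(): hands the job in; it is judged then, once.
The state is a dict: "t": time; "qpos": joint angles; "qvel": joint speeds; "joint_efforts": joint torques, N m; "tool_pos": TCP position; "ee_rot": TCP orientation; "force": force on the tool from outside, world axes, zero at the start; "ft_torque": the same for the moment, N m; "gripper_width": finger opening in m; "grip_force": force on a finger pad.
Only numpy, scipy, OpenCV 4.12 (cv2) and the standard library are available. Lean on these libraries where they do the work, as an engineer would, in place of code of your own. Each camera call takes 0.05 s, during which the arm holds its last target. There are 200 camera calls.

## Working session

There is one attempt and no reset: what is moved stays moved. The work goes in short steps, Python scripts to look and compute and a shell command to move; the robot and the scene stay as the last step left them, time stands still between calls to the robot, and variables do not carry over. Pictures are saved under pics/ and viewed, at most 10 in all, crops included, and the job is handed in when it is done.

```bash
ls; mkdir -p pics; python3 - <<'E'
from plant import ctrl,cams,order
import cv2,numpy as np
s=ctrl.sense();print({k:np.round(v,3).tolist() for k,v in s.items()},ctrl.nose_length)
for n in ("scene","top","wrist"):
    c=cams.camera(n);cv2.imwrite(f"pics/{n}0.png",c["frame"][:,:,::-1]);print(n,{k:np.round(v,4).tolist() for k,v in c.items() if k!="frame"})
E
```

```text
pics
{'t': 0.0, 'qpos': [1.195, 0.207, 1.543, -0.0, 1.394, -0.151], 'qvel': [0.0, -0.001, -0.0, -0.0, -0.001, 0.001], 'joint_efforts': [-0.0, -37.087, -28.142, 0.07, 0.036, -0.0], 'tool_pos': [0.128, 0.56, 0.192], 'ee_rot': [-0.354, -3.121, 0.003], 'force': [-0.251, 0.492, 0.567], 'ft_torque': [-0.016, 0.005, -0.031], 'grip_force': 0.0, 'gripper_width': 0.094} 0.019
scene {'vfov': 47.7394, 'cx': 317.5512, 'cy': 205.6037, 'eye': [0.7497, -0.5463, 1.0558], 'rotation': [-2.4722, -0.6102, 0.204]}
top {'vfov': 55.148, 'cx': 318.9694, 'cy': 195.218, 'eye': [0.2825, 0.0071, 1.2577], 'rotation': [-2.1582, 2.1437, -0.1765]}
wrist {'vfov': 65.0202, 'cx': 326.5658, 'cy': 199.154, 'hand_eye': [[0.0002, -0.9609, -0.2771, 0.0811], [1.0, 0.0001, 0.0002, 0.0005], [-0.0002, -0.2771, 0.9609, -0.1908], [0.0, 0.0, 0.0, 1.0]]}
```

View pics/top0.png

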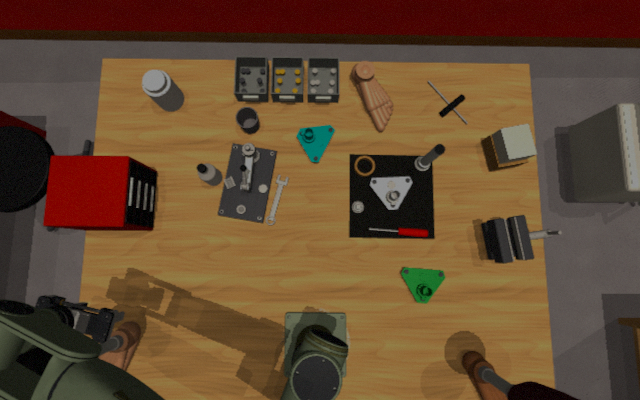

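View pics/scene0.png

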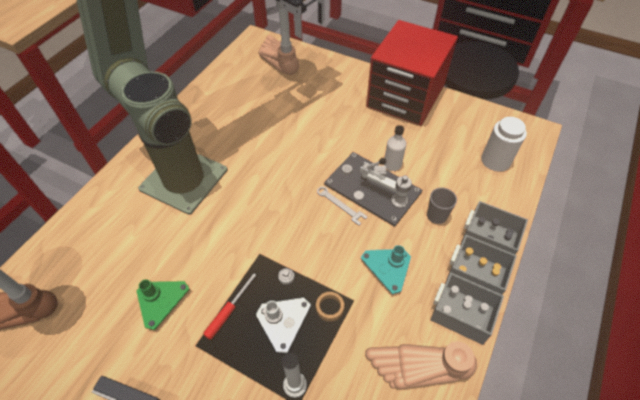

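Top view: fixture around (248,183) with its post at (249,150), bottle (208,174), wrench (277,200), cup (248,120). The white plate is at (391,192) on the black mat, with its stub near (393,196).

```bash
cat > h.py <<'E'
from plant import ctrl,cams,order
import cv2,numpy as np
from scipy.spatial.transform import Rotation as R
def view(n,save=None):
    s=ctrl.sense();c=cams.camera(n);f=c["frame"];F=f.shape[0]/2/np.tan(np.radians(c["vfov"]/2))
    if n=="wrist":
        T=np.eye(4);T[:3,:3]=R.from_rotvec(s["ee_rot"]).as_matrix();T[:3,3]=s["tool_pos"]
        M=T@np.array(c["hand_eye"])
    else:
        M=np.eye(4);M[:3,:3]=R.from_rotvec(c["rotation"]).as_matrix();M[:3,3]=c["eye"]
    if save: cv2.imwrite("pics/"+save,f[:,:,::-1])
    return dict(f=f,F=F,c=(c["cx"],c["cy"]),M=M)
def ray(v,u,w):
    d=v["M"][:3,:3]@np.array([(u-v["c"][0])/v["F"],(w-v["c"][1])/v["F"],1.]);return v["M"][:3,3],d
def on(v,u,w,z):
    o,d=ray(v,u,w);return o+d*(z-o[2])/d[2]
def pix(v,p):
    q=v["M"][:3,:3].T@(np.asarray(p)-v["M"][:3,3]);return q[:2]/q[2]*v["F"]+v["c"]
def two(v1,p1,v2,p2):
    o1,d1=ray(v1,*p1);o2,d2=ray(v2,*p2)
    A=np.c_[d1,-d2];t=np.linalg.lstsq(A,o2-o1,rcond=None)[0]
    a,b=o1+t[0]*d1,o2+t[1]*d2;return (a+b)/2,np.linalg.norm(a-b)
E
python3 - <<'E'
from h import *
v=view("top")
for n,p,z in [("c1",(233,143),.015),("c2",(277,152),.015),("c3",(263,222),.015),("c4",(219,216),.015),("post",(249,150),.1),("bottle",(203,168),.155),("plate",(391,192),.028),("stub",(393,197),.083),("cup",(247,118),.085)]:
    print(n,on(v,*p,z).round(3))
s=ctrl.sense();print(R.from_rotvec(s["ee_rot"]).as_matrix().round(2))
E
```

```text
c1 [0.643 0.277 0.015]
c2 [0.613 0.13  0.015]
c3 [0.38  0.17  0.015]
c4 [0.398 0.313 0.015]
post [0.596 0.208 0.1  ]
bottle [0.526 0.331 0.155]
plate [ 0.479 -0.246  0.028]
stub [ 0.455 -0.24   0.083]
cup [0.705 0.22  0.085]
[[-0.97  0.22 -0.  ]
 [ 0.22  0.97 -0.  ]
 [ 0.   -0.   -1.  ]]
```

```bash
python3 -m handwheel '[{"x":0,"y":0,"z":0.04},{"x":0.03,"y":-0.03,"z":0.07},{"x":0.33,"y":-0.34,"z":0.07},{"x":0.33,"y":-0.34,"z":0.07},{"x":0.33,"y":-0.34,"z":0.07},{"x":0.33,"y":-0.34,"z":0.07},{"x":0.33,"y":-0.34,"z":0.07},{"x":0.33,"y":-0.34,"z":0.07},{"x":0.33,"y":-0.34,"z":0.07},{"x":0.33,"y":-0.34,"z":0.07},{"x":0.33,"y":-0.34,"z":0.07},{"x":0.33,"y":-0.34,"z":0.07},{"x":0.33,"y":-0.34,"z":0.07},{"x":0.33,"y":-0.34,"z":0.07},{"x":0.33,"y":-0.34,"z":0.07},{"x":0.33,"y":-0.34,"z":0.07}]'
python3 - <<'E'
from h import *
v=view("wrist","w1.png");np.save("w1.npy",v["M"])
E
```

```text
schema error: expected keys x, y, z, ax, ay, az, jaw
```

View pics/w1.png

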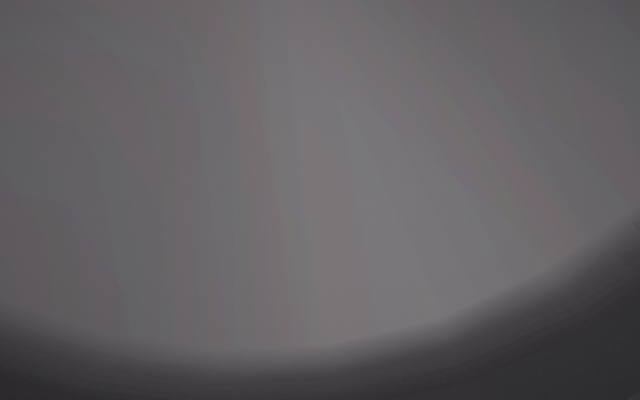

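The move was refused because every row needs all seven keys. The wrist view shows only a large grey round thing close to the lens, so I'll go up and away from it.

```bash
python3 -m handwheel '[{"x":0.04,"y":-0.01,"z":0.01,"ax":0,"ay":0,"az":0,"jaw":1},{"x":0.08,"y":-0.02,"z":0.03,"ax":0,"ay":0,"az":0,"jaw":1},{"x":0.1,"y":-0.04,"z":0.07,"ax":0,"ay":0,"az":0,"jaw":1},{"x":0.33,"y":-0.34,"z":0.07,"ax":0,"ay":0,"az":0,"jaw":1},{"x":0.33,"y":-0.34,"z":0.07,"ax":0,"ay":0,"az":0,"jaw":1},{"x":0.33,"y":-0.34,"z":0.07,"ax":0,"ay":0,"az":0,"jaw":1},{"x":0.33,"y":-0.34,"z":0.07,"ax":0,"ay":0,"az":0,"jaw":1},{"x":0.33,"y":-0.34,"z":0.07,"ax":0,"ay":0,"az":0,"jaw":1},{"x":0.33,"y":-0.34,"z":0.07,"ax":0,"ay":0,"az":0,"jaw":1},{"x":0.33,"y":-0.34,"z":0.07,"ax":0,"ay":0,"az":0,"jaw":1},{"x":0.33,"y":-0.34,"z":0.07,"ax":0,"ay":0,"az":0,"jaw":1},{"x":0.33,"y":-0.34,"z":0.07,"ax":0,"ay":0,"az":0,"jaw":1},{"x":0.33,"y":-0.34,"z":0.07,"ax":0,"ay":0,"az":0,"jaw":1},{"x":0.33,"y":-0.34,"z":0.07,"ax":0,"ay":0,"az":0,"jaw":1},{"x":0.33,"y":-0.34,"z":0.07,"ax":0,"ay":0,"az":0,"jaw":1},{"x":0.33,"y":-0.34,"z":0.07,"ax":0,"ay":0,"az":0,"jaw":1}]'
python3 - <<'E'
from h import *
v=view("wrist","w2.png");np.save("w2.npy",v["M"])
E
```

```text
t: 1.58
tool_pos: [0.4578, 0.2216, 0.2628]
ee_rot: [-0.352, -3.121, -0.001]
force: [-0.2, 0.4, 0.4]
gripper_width: 0.094
grip_force: 0.0
```

View pics/w2.png

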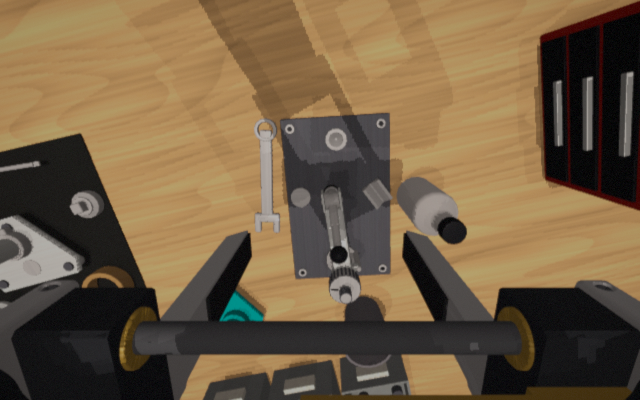

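The wrist view shows the base corners at (281,119), (390,113), (390,273) and (296,278). The cone is at (336,139), groove (376,193), flat (301,198), knob (338,254), nut (345,285) and cam end (333,197).

```bash
python3 - <<'E'
from h import *
v=view("wrist")
g=cv2.cvtColor(v["f"],cv2.COLOR_RGB2GRAY)
for n,(u,w),z in [("c00",(281,119),.015),("c01",(390,113),.015),("c11",(390,273),.015),("c10",(296,278),.015),("cone",(336,139),.027),("groove",(376,193),.027),("flat",(301,198),.02),("knob",(338,254),.143),("nut",(345,285),.104),("camend",(333,197),.09),("bottle",(453,231),.155),("cup",(363,320),.085)]:
    print(n,on(v,u,w,z).round(4))
# knob in scene/top: dark blobs
m=(g[235:275,320:360]<30).astype(np.uint8)
n,l,st,ce=cv2.connectedComponentsWithStats(m)
print(st[1:],ce[1:]+[320,235])
E
```

```text
c00 [0.378  0.1773 0.015 ]
c01 [0.403  0.3226 0.015 ]
c11 [0.6407 0.2824 0.015 ]
c10 [0.6166 0.1373 0.015 ]
cone [0.4195 0.2442 0.027 ]
groove [0.5051 0.283  0.027 ]
flat [0.4906 0.1774 0.02  ]
knob [0.5291 0.2189 0.143 ]
nut [0.5916 0.2158 0.104 ]
camend [0.4799 0.2254 0.09  ]
bottle [0.5242 0.3396 0.155 ]
cup [0.6619 0.2274 0.085 ]
[[ 10  11  16  17 198]] [[337.87878788 254.29292929]]
```

```bash
cat >> h.py <<'E'
def fit(A,B):
    A=np.array(A);B=np.array(B);a=A.mean(0);b=B.mean(0);H=(A-a).T@(B-b)
    th=np.arctan2(H[0,1]-H[1,0],H[0,0]+H[1,1]);r=np.array([[np.cos(th),-np.sin(th)],[np.sin(th),np.cos(th)]])
    t=b-r@a;return th,t,(B-(A@r.T+t))*1000
E
python3 - <<'E'
from h import *
A=[(-.075,-.075),(-.075,.075),(.17,.075),(.17,-.075),(-.045,0),(.035,.055),(.035,-.055)]
B=[(.378,.1773),(.403,.3226),(.6407,.2824),(.6166,.1373),(.4195,.2442),(.5051,.283),(.4906,.1774)]
th,t,r=fit(A,B);print(th,np.degrees(th),t,r.round(1))
c,s=np.cos(th),np.sin(th);Rm=np.array([[c,-s],[s,c]])
for n,p in [("knob",(.5291,.2189)),("nut",(.5916,.2158)),("cam",(.4799,.2254)),("bottle",(.5242,.3396)),("cup",(.6619,.2274))]: print(n,((np.array(p)-t)@Rm*1000).round(1))
for n,p in [("post",(.137,0)),("landing",(.022,0))]: print(n,(Rm@np.array(p)+t).round(4))
E
```

```text
-0.16454242661606325 -9.427586595941488 [0.4630577 0.2370596] [[ 1.2  1.9]
 [ 1.6 -0.7]
 [-2.3 -0.8]
 [-1.9  2.1]
 [ 0.8 -0.2]
 [-1.5 -2.6]
 [ 2.   0.3]]
knob [68.1 -7.1]
nut [1.303e+02 1.000e-01]
cam [18.5 -8.7]
bottle [ 43.5 111.2]
cup [197.7  23. ]
post [0.5982 0.2146]
landing [0.4848 0.2335]
```

```bash
python3 -m handwheel '[{"x":0.035,"y":0,"z":-0.03,"ax":0,"ay":0,"az":7,"jaw":0},{"x":0.071,"y":-0.003,"z":-0.05,"ax":0,"ay":0,"az":7,"jaw":0},{"x":0.071,"y":-0.003,"z":-0.085,"ax":0,"ay":0,"az":7,"jaw":0},{"x":0.071,"y":-0.003,"z":-0.12,"ax":0,"ay":0,"az":7,"jaw":0},{"x":0.071,"y":-0.003,"z":-0.12,"ax":0,"ay":0,"az":7,"jaw":0},{"x":0.071,"y":-0.003,"z":-0.12,"ax":0,"ay":0,"az":7,"jaw":0},{"x":0.071,"y":-0.003,"z":-0.12,"ax":0,"ay":0,"az":7,"jaw":-1},{"x":0.071,"y":-0.003,"z":-0.12,"ax":0,"ay":0,"az":7,"jaw":-1},{"x":0.071,"y":-0.003,"z":-0.12,"ax":0,"ay":0,"az":7,"jaw":-1},{"x":0.071,"y":-0.003,"z":-0.12,"ax":0,"ay":0,"az":7,"jaw":-1},{"x":0.071,"y":-0.003,"z":-0.12,"ax":0,"ay":0,"az":7,"jaw":-1},{"x":0.071,"y":-0.003,"z":-0.12,"ax":0,"ay":0,"az":7,"jaw":-1},{"x":0.071,"y":-0.003,"z":-0.12,"ax":0,"ay":0,"az":7,"jaw":-1}]' 12
python3 - <<'E'
from h import *
v=view("wrist","w3.png")
E
```

```text
t: 2.77
tool_pos: [0.5299, 0.2174, 0.1434]
ee_rot: [0.163, 3.137, 0.0]
force: [0.2, -0.9, 0.6]
gripper_width: 0.0107
grip_force: 0.0
```

View pics/w3.png

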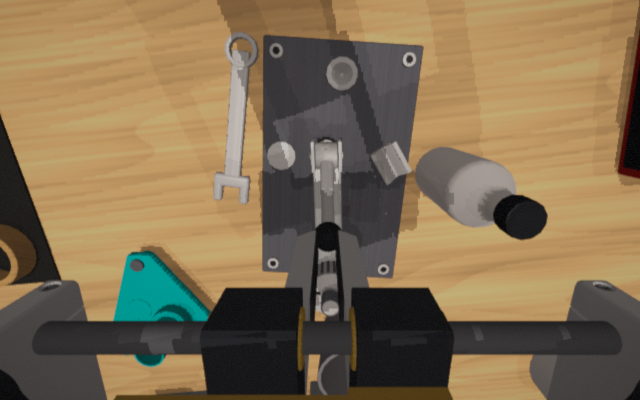

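The fingers have closed to 11 mm without gripping. The knob shows at (328,236), just on the robot side of the fingers. I'll triangulate it from the two wrist views.

```bash
python3 - <<'E'
from h import *
v=view("wrist");s=ctrl.sense()
v2=dict(v);v2["M"]=np.load("w2.npy")
g=cv2.cvtColor(v["f"],cv2.COLOR_RGB2GRAY)
m=(g[215:255,305:350]<30).astype(np.uint8)
n,l,st,ce=cv2.connectedComponentsWithStats(m);print(st[1:],ce[1:]+[305,215])
print("tcp px",pix(v,s["tool_pos"]),s["gripper_width"])
print(two(v,(328,236),v2,(338,254.3)))
print("cam end",two(v,(326,150),v2,(332,192)))
E
```

```text
[[ 11   8  25  32 465]] [[327.09247312 236.72473118]]
tcp px [325.64088116 237.00478676] 0.003057111863023015
(array([0.5266158 , 0.21906722, 0.14897364]), np.float64(0.0002093676467342133))
cam end (array([0.48603262, 0.22266731, 0.04185844]), np.float64(0.00137669582628859))
```

```bash
python3 - <<'E'
from h import *
v=view("wrist");f=v["f"][120:320,230:430]
s=view("scene")["f"];p=(390,185);b=s[140:230,335:435]
cv2.imwrite("pics/z4.png",np.hstack([cv2.resize(f,(400,400),interpolation=2),cv2.resize(b,(400,400),interpolation=2)])[:,:,::-1])
E
```

```text
(no output)
```

View pics/z4.png

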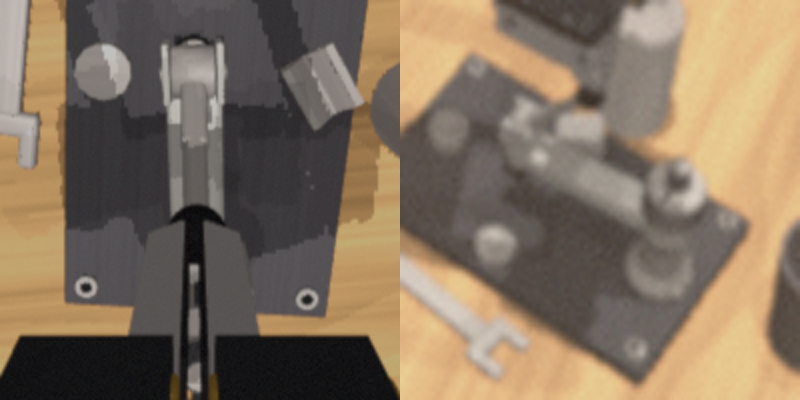

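The zoom shows the fingers shut above the knob: they hide its far side. So the knob sits lower than I assumed, and I'll triangulate it with the scene camera.

```bash
python3 - <<'E'
from h import *
v=view("wrist");s=view("scene")
v2=dict(v);v2["M"]=np.load("w2.npy")
g=cv2.imread("pics/scene0.png",0);x0,y0=372,152
m=(g[y0:y0+20,x0:x0+20]<45).astype(np.uint8)
n,l,st,ce=cv2.connectedComponentsWithStats(m);print(st[1:],ce[1:]+[x0,y0])
for p in [(382,161),(382,163)]: print(two(s,p,v2,(338,254.3)),two(s,p,v,(327.5,236)))
for z in (.105,.115,.125): print(z,on(v,327.5,236,z),on(v2,338,254.3,z))
print(ctrl.sense()["gripper_width"])
# scene check of nut/post: base corner
for p in [(446,187),(400,222)]: print(on(s,*p,.015))
E
python3 - <<'E'
import cv2,numpy as np
a=cv2.imread("pics/scene0.png")[135:225,320:430]
b=cv2.imread("pics/w2.png")[180:310,280:400]
cv2.imwrite("pics/z5.png",np.hstack([cv2.resize(a,(400,360),interpolation=2),cv2.resize(b,(360,360),interpolation=2)]))
E
```

```text
[] []
(array([0.52917212, 0.21793359, 0.14182437]), np.float64(0.0019159288179321115)) (array([0.52891487, 0.21810806, 0.14133613]), np.float64(0.0014340629020888733))
(array([0.53112821, 0.21703597, 0.13616338]), np.float64(0.0036807641724852388)) (array([0.53074202, 0.21741858, 0.13529012]), np.float64(0.0030150448117860934))
0.105 [0.54473318 0.21705606 0.105     ] [0.54786354 0.21594383 0.105     ]
0.115 [0.54055477 0.21745671 0.115     ] [0.54302001 0.216633   0.115     ]
0.125 [0.53637635 0.21785737 0.125     ] [0.53817648 0.21732216 0.125     ]
8.197280109528861e-05
[0.69979876 0.31762094 0.015     ]
[0.62760982 0.14494072 0.015     ]
```

View pics/z5.png

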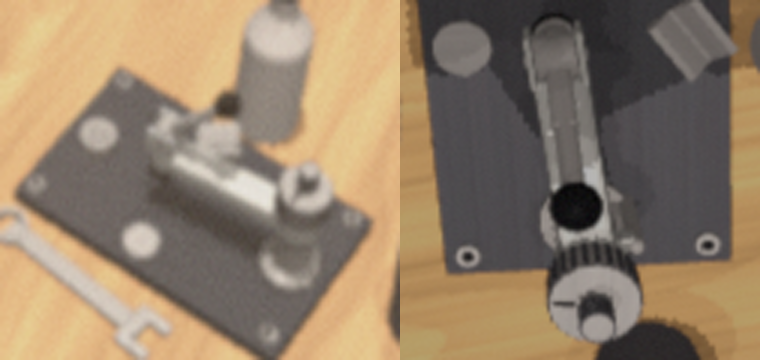

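Knob by scene and wrist is (0.529, 0.218, 0.141), as expected, yet the fingers shut fully without gripping it. I'll check where the fingertips really are in the wrist image.

```bash
python3 - <<'E'
from h import *
v=view("wrist");s=ctrl.sense();print(s["tool_pos"],s["gripper_width"],s["force"])
Rt=R.from_rotvec(s["ee_rot"]).as_matrix()
for d in (-.02,0,.019,.04): print(d,[pix(v,s["tool_pos"]+Rt@np.array([x,0,d])).round(0) for x in (-.008,0,.008)])
for d in (0,.019): print("w2-like open",d,[pix(v,s["tool_pos"]+Rt@np.array([0,y,d])).round(0) for y in (-.047,.047)])
sc=view("scene");a=sc["f"]
print("tcp in scene",pix(sc,s["tool_pos"]),"tip",pix(sc,np.array(s["tool_pos"])-[0,0,.019]),"knob .529 .218 .141",pix(sc,[.529,.218,.141]))
c=a[70:190,330:430];cv2.imwrite("pics/z6.png",cv2.resize(c,(500,600),interpolation=2)[:,:,::-1])
E
```

```text
[0.52966303 0.21734792 0.14280577] 0.00037350740873945903 [ 0.31037667 -0.82046713  1.43846505]
-0.02 [array([326., 263.]), array([326., 250.]), array([326., 238.])]
0 [array([326., 248.]), array([326., 237.]), array([326., 226.])]
0.019 [array([326., 237.]), array([326., 227.]), array([326., 216.])]
0.04 [array([326., 227.]), array([326., 217.]), array([326., 207.])]
w2-like open 0 [array([254., 237.]), array([397., 237.])]
w2-like open 0.019 [array([260., 227.]), array([392., 227.])]
tcp in scene [382.46943155 160.84679618] tip [381.69742451 165.48403484] knob .529 .218 .141 [382.26130517 161.03677436]
```

View pics/z6.png

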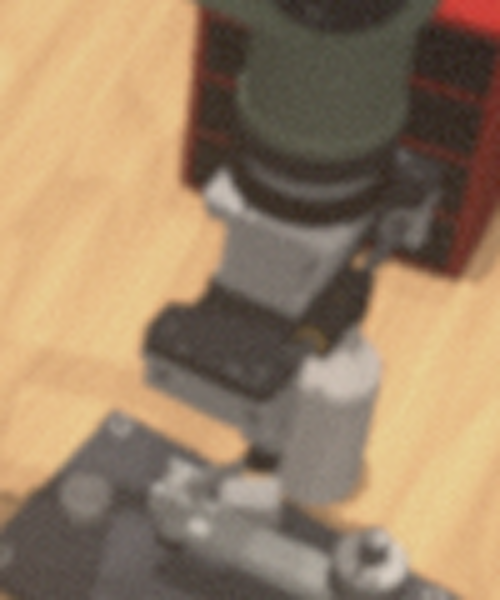

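Both views show the fingertips ending at the top of the knob, about 20 mm higher than the nominal TCP says. I'll open, go 18 mm lower and grip again.

```bash
python3 -m handwheel '[{"x":0,"y":0,"z":0,"ax":0,"ay":0,"az":0,"jaw":0},{"x":0,"y":0,"z":0,"ax":0,"ay":0,"az":0,"jaw":0},{"x":0,"y":0,"z":0,"ax":0,"ay":0,"az":0,"jaw":0},{"x":0,"y":0,"z":0,"ax":0,"ay":0,"az":0,"jaw":0},{"x":0,"y":0,"z":0,"ax":0,"ay":0,"az":0,"jaw":0},{"x":0,"y":0,"z":-0.018,"ax":0,"ay":0,"az":0,"jaw":0},{"x":0,"y":0,"z":-0.018,"ax":0,"ay":0,"az":0,"jaw":0},{"x":0,"y":0,"z":-0.018,"ax":0,"ay":0,"az":0,"jaw":-1},{"x":0,"y":0,"z":-0.018,"ax":0,"ay":0,"az":0,"jaw":-1},{"x":0,"y":0,"z":-0.018,"ax":0,"ay":0,"az":0,"jaw":-1},{"x":0,"y":0,"z":-0.018,"ax":0,"ay":0,"az":0,"jaw":-1},{"x":0,"y":0,"z":-0.018,"ax":0,"ay":0,"az":0,"jaw":-1},{"x":0,"y":0,"z":-0.018,"ax":0,"ay":0,"az":0,"jaw":-1},{"x":0,"y":0,"z":-0.018,"ax":0,"ay":0,"az":0,"jaw":-1},{"x":0,"y":0,"z":-0.018,"ax":0,"ay":0,"az":0,"jaw":-1}]' 12
python3 -c "
from plant import ctrl
print(repr(ctrl.nose_length),[a for a in dir(ctrl) if a[0]!='_'])"
```

```text
t: 4.42
tool_pos: [0.53, 0.2178, 0.1254]
ee_rot: [0.163, 3.137, 0.001]
force: [-1.0, 1.4, 1.6]
gripper_width: 0.0189
grip_force: 12.0
0.019 ['PlanningError', 'nose_length', 'sense']
```

Gripped the knob (width 18.9 mm, 12 N). Now throw the lever along its arc.

```bash
python3 -m handwheel '[{"x":-0.0057,"y":0.0005,"z":0.0045,"ax":0,"ay":0,"az":0,"jaw":-1},{"x":-0.0118,"y":0.001,"z":0.0081,"ax":0,"ay":0,"az":0,"jaw":-1},{"x":-0.0183,"y":0.0016,"z":0.0112,"ax":0,"ay":0,"az":0,"jaw":-1},{"x":-0.025,"y":0.0021,"z":0.0138,"ax":0,"ay":0,"az":0,"jaw":-1},{"x":-0.032,"y":0.0027,"z":0.0155,"ax":0,"ay":0,"az":0,"jaw":-1},{"x":-0.039,"y":0.0033,"z":0.0166,"ax":0,"ay":0,"az":0,"jaw":-1},{"x":-0.046,"y":0.0039,"z":0.017,"ax":0,"ay":0,"az":0,"jaw":-1},{"x":-0.0533,"y":0.0045,"z":0.0166,"ax":0,"ay":0,"az":0,"jaw":-1},{"x":-0.0605,"y":0.0051,"z":0.0155,"ax":0,"ay":0,"az":0,"jaw":-1},{"x":-0.0673,"y":0.0057,"z":0.0139,"ax":0,"ay":0,"az":0,"jaw":-1},{"x":-0.074,"y":0.0063,"z":0.0113,"ax":0,"ay":0,"az":0,"jaw":-1},{"x":-0.0805,"y":0.0068,"z":0.0082,"ax":0,"ay":0,"az":0,"jaw":-1},{"x":-0.0865,"y":0.0073,"z":0.0045,"ax":0,"ay":0,"az":0,"jaw":-1},{"x":-0.0925,"y":0.0078,"z":0,"ax":0,"ay":0,"az":0,"jaw":-1},{"x":-0.094,"y":0.008,"z":-0.002,"ax":0,"ay":0,"az":0,"jaw":-1},{"x":-0.094,"y":0.008,"z":-0.002,"ax":0,"ay":0,"az":0,"jaw":-1},{"x":-0.094,"y":0.008,"z":-0.002,"ax":0,"ay":0,"az":0,"jaw":-1}]' 12
python3 - <<'E'
from h import *
v=view("wrist","w7.png");np.save("w7.npy",v["M"]);s=ctrl.sense()
print(s["force"],s["gripper_width"])
g=cv2.cvtColor(v["f"],cv2.COLOR_RGB2GRAY)
E
```

```text
t: 5.83
tool_pos: [0.4342, 0.2251, 0.122]
ee_rot: [-0.162, -3.134, 0.002]
force: [-0.0, 0.0, 0.5]
gripper_width: 0.0008
grip_force: 0.0
[ 0.96226081  0.13509375 -0.13975624] 0.0008421505319501168
```

View pics/w7.png

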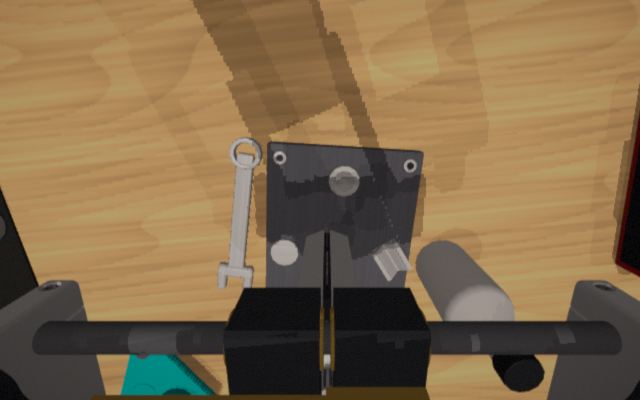

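The fingers slipped off the knob and closed. The view shows the cone at (344,181), but the lever is hidden under the gripper. I'll back off upward and find the knob by its predicted arc in two cameras.

```bash
python3 -m handwheel '[{"x":0,"y":0,"z":0.04,"ax":0,"ay":0,"az":0,"jaw":0},{"x":0,"y":0,"z":0.08,"ax":0,"ay":0,"az":0,"jaw":0},{"x":0.0,"y":0,"z":0.12,"ax":0,"ay":0,"az":0,"jaw":0.3},{"x":0.0,"y":0,"z":0.14,"ax":0,"ay":0,"az":0,"jaw":0.3},{"x":0.0,"y":0,"z":0.14,"ax":0,"ay":0,"az":0,"jaw":0.3}]' 12
cat >> h.py <<'E'
O=np.array([.4631,.2371]);TH=-.1645;RF=np.array([[np.cos(TH),-np.sin(TH)],[np.sin(TH),np.cos(TH)]])
def fx(x,y,z=None):
    p=RF@np.array([x,y])+O;return p if z is None else np.r_[p,z]
def knob(q,a,pz=.088):   # lever q, arm angle a
    r=.115+-.072*np.cos(.87+q);return fx(.137-r*np.cos(a),-r*np.sin(a),pz+.072*np.sin(.87+q))
def dark(v,p,rad=4):
    u,w=pix(v,p);g=cv2.cvtColor(v["f"],cv2.COLOR_RGB2GRAY)
    k=g[int(w)-rad:int(w)+rad+1,int(u)-rad:int(u)+rad+1];return round(float(k.mean()),0) if k.size else -1
E
python3 - <<'E'
from h import *
W=view("wrist","w8.png");S=view("scene","s8.png");T=view("top","t8.png")
for q in np.arange(0,1.45,.1):
    print(round(q,1),[ [dark(v,knob(q,a),r) for a in (-.0,.08)] for v,r in ((W,4),(S,1),(T,1))],pix(W,knob(q,.08)).round(0))
E
```

```text
t: 6.3
tool_pos: [0.4394, 0.2265, 0.2695]
ee_rot: [0.162, 3.126, 0.006]
force: [0.2, 0.0, 0.2]
gripper_width: 0.0303
grip_force: 0.0
0.0 [[157.0, 178.0], [149.0, 163.0], [57.0, 56.0]] [328. 266.]
0.1 [[159.0, 178.0], [195.0, 198.0], [57.0, 56.0]] [328. 264.]
0.2 [[151.0, 179.0], [203.0, 204.0], [54.0, 53.0]] [328. 260.]
0.3 [[148.0, 179.0], [202.0, 201.0], [27.0, 45.0]] [328. 256.]
0.4 [[127.0, 179.0], [198.0, 198.0], [21.0, 27.0]] [328. 251.]
0.5 [[126.0, 179.0], [195.0, 194.0], [23.0, 16.0]] [328. 246.]
0.6 [[113.0, 170.0], [193.0, 192.0], [22.0, 15.0]] [328. 240.]
0.7 [[102.0, 146.0], [190.0, 192.0], [29.0, 17.0]] [328. 234.]
0.8 [[84.0, 139.0], [181.0, 179.0], [24.0, 18.0]] [328. 227.]
0.9 [[80.0, 70.0], [179.0, 136.0], [32.0, 17.0]] [328. 221.]
1.0 [[58.0, 15.0], [178.0, 81.0], [33.0, 18.0]] [327. 214.]
1.1 [[57.0, 20.0], [163.0, 110.0], [34.0, 20.0]] [327. 206.]
1.2 [[49.0, 50.0], [165.0, 159.0], [32.0, 19.0]] [327. 200.]
1.3 [[45.0, 41.0], [179.0, 182.0], [31.0, 48.0]] [327. 193.]
1.4 [[40.0, 45.0], [183.0, 185.0], [30.0, 50.0]] [327. 186.]
```

The knob is found at lever ≈1.05 rad with the arm at ≈0.08, and both cameras agree. I'll get the settled pose and measure the open fingertips against the TCP.

```bash
python3 - <<'E'
from h import *
s=ctrl.sense();print(s["tool_pos"].round(4) if hasattr(s["tool_pos"],'round') else s["tool_pos"],s["ee_rot"],s["gripper_width"],s["t"])
k=knob(1.05,.08);print(k,k-s["tool_pos"])
W=view("wrist");np.save("w9.npy",W["f"])
# refine: dark blob centroid near predicted
g=cv2.cvtColor(W["f"],cv2.COLOR_RGB2GRAY);u,w=pix(W,k).astype(int)
m=(g[w-20:w+20,u-20:u+20]<28).astype(np.uint8);n,l,st,ce=cv2.connectedComponentsWithStats(m);i=1+st[1:,4].argmax();print(st[i],ce[i]+[u-20,w-20],"pred",u,w)
# finger tip columns: print rows of horizontal gradient
for r in (215,222,229,236,243,250): print(r,np.where(np.abs(np.diff(g[r].astype(int)))>25)[0].tolist())
E
```

```text
[0.4352 0.2252 0.2619] [-1.62891310e-01 -3.13557869e+00  9.87278959e-04] 0.04228455773198105 6.45
[0.45911399 0.22645011 0.15565447] [ 0.0239329   0.00129508 -0.10625863]
[ 10  13  18  18 255] [327.61568627 218.78039216] pred 329 217
215 [12, 26, 110, 111, 266, 268, 282, 283, 288, 289, 304, 319, 335, 336, 337, 360, 383, 390, 533, 534]
222 [1, 6, 16, 18, 34, 112, 113, 273, 282, 283, 336, 364, 365, 383, 389]
229 [8, 9, 17, 18, 114, 115, 253, 272, 273, 282, 318, 337, 368, 382, 392, 551, 552]
236 [7, 12, 51, 52, 116, 117, 270, 288, 291, 292, 319, 327, 337, 361, 364, 382, 396, 565, 566]
243 [119, 266, 286, 292, 319, 330, 337, 360, 361, 366, 385, 386, 400, 578, 579]
250 [47, 48, 57, 58, 61, 62, 121, 122, 263, 284, 292, 319, 320, 337, 360, 368, 389, 443, 592]
```

Tips are measured at about 12 mm behind the nominal TCP, matching the contact evidence. Regrip deeper and finish the throw.

```bash
python3 -m handwheel '[{"x":0.024,"y":0.001,"z":-0.04,"ax":0,"ay":0,"az":0,"jaw":0},{"x":0.024,"y":0.001,"z":-0.08,"ax":0,"ay":0,"az":0,"jaw":0},{"x":0.024,"y":0.001,"z":-0.11,"ax":0,"ay":0,"az":0,"jaw":0},{"x":0.024,"y":0.001,"z":-0.137,"ax":0,"ay":0,"az":0,"jaw":0},{"x":0.024,"y":0.001,"z":-0.137,"ax":0,"ay":0,"az":0,"jaw":0},{"x":0.024,"y":0.001,"z":-0.137,"ax":0,"ay":0,"az":0,"jaw":-1},{"x":0.024,"y":0.001,"z":-0.137,"ax":0,"ay":0,"az":0,"jaw":-1},{"x":0.024,"y":0.001,"z":-0.137,"ax":0,"ay":0,"az":0,"jaw":-1},{"x":0.024,"y":0.001,"z":-0.137,"ax":0,"ay":0,"az":0,"jaw":-1},{"x":0.024,"y":0.001,"z":-0.137,"ax":0,"ay":0,"az":0,"jaw":-1},{"x":0.024,"y":0.001,"z":-0.137,"ax":0,"ay":0,"az":0,"jaw":-1},{"x":0.024,"y":0.001,"z":-0.137,"ax":0,"ay":0,"az":0,"jaw":-1},{"x":0.024,"y":0.001,"z":-0.137,"ax":0,"ay":0,"az":0,"jaw":-1}]' 20
python3 -m handwheel '[{"x":-0.007,"y":0.0006,"z":-0.003,"ax":0,"ay":0,"az":0,"jaw":-1},{"x":-0.013,"y":0.001,"z":-0.006,"ax":0,"ay":0,"az":0,"jaw":-1},{"x":-0.018,"y":0.0015,"z":-0.0095,"ax":0,"ay":0,"az":0,"jaw":-1},{"x":-0.022,"y":0.0018,"z":-0.0125,"ax":0,"ay":0,"az":0,"jaw":-1},{"x":-0.024,"y":0.002,"z":-0.0145,"ax":0,"ay":0,"az":0,"jaw":-1},{"x":-0.024,"y":0.002,"z":-0.0145,"ax":0,"ay":0,"az":0,"jaw":-1}]' 20
```

```text
t: 7.58
tool_pos: [0.4602, 0.2264, 0.1267]
ee_rot: [0.163, 3.136, 0.0]
force: [-1.0, -1.5, 2.9]
gripper_width: 0.0183
grip_force: 20.0
t: 8.08
tool_pos: [0.436, 0.2286, 0.1118]
ee_rot: [0.162, 3.136, 0.001]
force: [2.1, -2.5, 4.1]
gripper_width: 0.0186
grip_force: 20.0
```

Lever knob still held and the throw is complete. Next, waypoints for the swing about the post.

```bash
python3 - <<'E'
from h import *
print(ctrl.sense()["qpos"])
P=fx(.137,0);r0=np.array([.436,.2286])-P;print(np.hypot(*r0),P)
for d in range(6,73,6):
    a=np.radians(d);q=np.array([[np.cos(a),-np.sin(a)],[np.sin(a),np.cos(a)]])@r0-r0;print(d,q.round(4))
E
```

```text
[ 3.06917647e-01  1.15739166e-01  1.82545139e+00 -1.70153057e-04
  1.19894654e+00 -1.16036252e+00]
0.1628478578701355 [0.59825055 0.214665  ]
6 [-0.0006 -0.017 ]
12 [ 0.0006 -0.034 ]
18 [ 0.0036 -0.0508]
24 [ 0.0084 -0.0672]
30 [ 0.0148 -0.083 ]
36 [ 0.0228 -0.098 ]
42 [ 0.0324 -0.1121]
48 [ 0.0433 -0.1252]
54 [ 0.0556 -0.137 ]
60 [ 0.0691 -0.1475]
66 [ 0.0835 -0.1565]
72 [ 0.0989 -0.1639]
```

```bash
python3 -m handwheel '[{"x":-0.0006,"y":-0.017,"z":0,"ax":0,"ay":0,"az":6,"jaw":-1},{"x":0.0006,"y":-0.034,"z":0,"ax":0,"ay":0,"az":12,"jaw":-1},{"x":0.0036,"y":-0.0508,"z":0,"ax":0,"ay":0,"az":18,"jaw":-1},{"x":0.0084,"y":-0.0672,"z":0,"ax":0,"ay":0,"az":24,"jaw":-1},{"x":0.0148,"y":-0.083,"z":0,"ax":0,"ay":0,"az":30,"jaw":-1},{"x":0.0228,"y":-0.098,"z":0,"ax":0,"ay":0,"az":36,"jaw":-1},{"x":0.0324,"y":-0.1121,"z":0,"ax":0,"ay":0,"az":42,"jaw":-1},{"x":0.0433,"y":-0.1252,"z":0,"ax":0,"ay":0,"az":48,"jaw":-1},{"x":0.0556,"y":-0.137,"z":0,"ax":0,"ay":0,"az":54,"jaw":-1},{"x":0.0691,"y":-0.1475,"z":0,"ax":0,"ay":0,"az":60,"jaw":-1},{"x":0.0691,"y":-0.1475,"z":0,"ax":0,"ay":0,"az":60,"jaw":-1},{"x":0.0691,"y":-0.1475,"z":0,"ax":0,"ay":0,"az":60,"jaw":-1}]' 20
python3 -m handwheel '[{"x":0,"y":0,"z":0,"ax":0,"ay":0,"az":0,"jaw":0},{"x":0,"y":0,"z":0,"ax":0,"ay":0,"az":0,"jaw":0},{"x":0,"y":0,"z":0,"ax":0,"ay":0,"az":0,"jaw":0},{"x":0,"y":0,"z":0,"ax":0,"ay":0,"az":0,"jaw":0},{"x":0,"y":0,"z":0.04,"ax":0,"ay":0,"az":0,"jaw":0},{"x":0,"y":0,"z":0.08,"ax":0,"ay":0,"az":0,"jaw":0.5},{"x":-0.02,"y":-0.04,"z":0.12,"ax":0,"ay":0,"az":-6,"jaw":1},{"x":-0.03,"y":-0.08,"z":0.13,"ax":0,"ay":0,"az":-12,"jaw":1},{"x":-0.04,"y":-0.12,"z":0.13,"ax":0,"ay":0,"az":-18,"jaw":1},{"x":-0.05,"y":-0.16,"z":0.13,"ax":0,"ay":0,"az":-24,"jaw":1},{"x":-0.06,"y":-0.2,"z":0.13,"ax":0,"ay":0,"az":-30,"jaw":1},{"x":-0.06,"y":-0.24,"z":0.13,"ax":0,"ay":0,"az":-36,"jaw":1},{"x":-0.06,"y":-0.28,"z":0.13,"ax":0,"ay":0,"az":-42,"jaw":1},{"x":-0.06,"y":-0.3,"z":0.13,"ax":0,"ay":0,"az":-48,"jaw":1},{"x":-0.06,"y":-0.3,"z":0.13,"ax":0,"ay":0,"az":-54,"jaw":1},{"x":-0.06,"y":-0.3,"z":0.13,"ax":0,"ay":0,"az":-60,"jaw":1},{"x":-0.06,"y":-0.3,"z":0.13,"ax":0,"ay":0,"az":-60,"jaw":1}]' 20
python3 - <<'E'
from h import *
S=view("scene","s10.png");T=view("top","t10.png");W=view("wrist","w10.png");np.save("w10.npy",W["M"])
print(ctrl.sense()["qpos"].round(2))
for q in (1.0,1.1,1.2,1.3,1.4,1.5): print(q,[[dark(v,knob(q,a),1) for a in (1.05,1.1,1.15,1.2)] for v in (S,T)])
# plate mask in wrist: bright low-sat
hsv=cv2.cvtColor(W["f"],cv2.COLOR_RGB2HSV);m=((hsv[...,1]<40)&(hsv[...,2]>140)).astype(np.uint8)
n,l,st,ce=cv2.connectedComponentsWithStats(m)
for i in np.argsort(-st[1:,4])[:6]+1: print(st[i],ce[i],on(W,*ce[i],.029).round(3))
E
```

```text
t: 9.08
tool_pos: [0.5042, 0.0797, 0.1117]
ee_rot: [1.425, -2.796, -0.0]
force: [-1.4, -5.2, 7.5]
gripper_width: 0.0185
grip_force: 20.0
t: 10.5
tool_pos: [0.4443, -0.2192, 0.2407]
ee_rot: [-0.167, -3.136, -0.002]
force: [-0.6, 0.0, -0.1]
gripper_width: 0.0936
grip_force: 0.0
[-0.63  0.    1.67  0.    1.47 -2.1 ]
1.0 [[114.0, 114.0, 114.0, 114.0], [97.0, 94.0, 110.0, 113.0]]
1.1 [[115.0, 114.0, 126.0, 161.0], [66.0, 85.0, 99.0, 114.0]]
1.2 [[113.0, 111.0, 169.0, 215.0], [63.0, 76.0, 92.0, 119.0]]
1.3 [[113.0, 98.0, 95.0, 108.0], [77.0, 56.0, 38.0, 99.0]]
1.4 [[107.0, 81.0, 73.0, 87.0], [92.0, 26.0, 17.0, 83.0]]
1.5 [[107.0, 91.0, 82.0, 96.0], [84.0, 37.0, 28.0, 91.0]]
[ 263  158  100   84 4087] [310.41301688 207.93393687] [ 0.489 -0.244  0.029]
[ 555   86   63  118 1529] [585.57815566 146.99803793] [0.444 0.114 0.029]
[373 141  29  26 553] [387.30560579 153.62025316] [ 0.427 -0.138  0.029]
[612 166  21  21 342] [621.89766082 175.57894737] [0.486 0.166 0.029]
[611 230  29  25 308] [627.19805195 240.96753247] [0.582 0.189 0.029]
[283 100  73   7 306] [319.24183007 103.52941176] [ 0.357 -0.218  0.029]
```

Lever sits at ≈1.4 and the arm at ≈1.13 in both cameras. Now the plate: contour, enclosing triangle and stub.

```bash
python3 - <<'E'
from h import *
W=view("wrist");s=ctrl.sense();print(s["tool_pos"].round(4))
hsv=cv2.cvtColor(W["f"],cv2.COLOR_RGB2HSV);m=((hsv[...,1]<60)&(hsv[...,2]>95)).astype(np.uint8)
m[:, :200]=0;m[:,430:]=0
n,l,st,ce=cv2.connectedComponentsWithStats(m);i=1+st[1:,4].argmax();print(st[i])
c=max(cv2.findContours((l==i).astype(np.uint8),0,2)[0],key=cv2.contourArea)
h=cv2.convexHull(c)
print("poly px",cv2.approxPolyDP(h,3,True)[:,0].tolist())
P=np.array([on(W,*p,.029)[:2] for p in h[:,0]],np.float32)
a,t=cv2.minEnclosingTriangle(P[:,None]*1000);print(t[:,0].round(1))
crop=W["f"][100:250,230:410];cv2.imwrite("pics/z11.png",cv2.resize(crop,(720,600),interpolation=2)[:,:,::-1])
E
```

```text
[ 0.4448 -0.2184  0.2412]
[ 263  157  101   85 5320]
poly px [[363, 212], [357, 229], [271, 241], [263, 229], [289, 165], [296, 159], [314, 158]]
[[ 525.5 -155.4]
 [ 534.4 -328.4]
 [ 401.1 -248.3]]
```

View pics/z11.png

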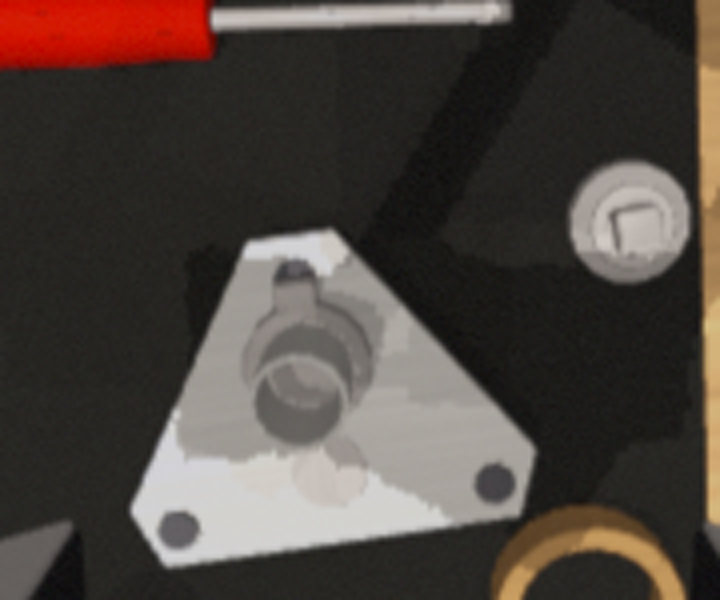

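The crop (4x, offset 230,100) shows foot screws at full-image (275,232), (353.8,220.5) and (303.3,168). The bright spot is at (312.5,218) and the stub top ring at (305,198.8). The adapter is to the right at (387,155) and the tape at the lower right.

```bash
python3 - <<'E'
from h import *
W=view("wrist")
A=[(-.045,0),(.035,.055),(.035,-.055),(.022,0)]
px=[(303.3,168),(353.8,220.5),(275,232),(312.5,218)]
B=[on(W,*p,.029)[:2] for p in px]
th,t,r=fit(A,B);print("plate",th,np.degrees(th),t,r.round(1).tolist())
print("sides",np.linalg.norm(B[0]-B[1]),np.linalg.norm(B[1]-B[2]),"true .0971 .110")
c,s=np.cos(th),np.sin(th);print("stub pred",np.array([[c,-s],[s,c]])@[-.018,0]+t,"seen",on(W,305,198.8,.083))
T=view("top");S=view("scene")
for v,n in((T,"top"),(S,"scene")):
    print(n,[pix(v,np.r_[b,.029]).round(1).tolist() for b in B[:3]])
# top-cam contour check: plate hull centre
for v,n,box in((T,"top",(360,425,165,220)),(S,"scene",(240,320,280,360))):
    h=cv2.cvtColor(v["f"],cv2.COLOR_RGB2HSV);m=((h[...,1]<50)&(h[...,2]>110)).astype(np.uint8);k=np.zeros_like(m);x0,x1,y0,y1=box;k[y0:y1,x0:x1]=m[y0:y1,x0:x1]
    nn,l,st,ce=cv2.connectedComponentsWithStats(k);i=1+st[1:,4].argmax();print(n,st[i],on(v,*ce[i],.029).round(4))
h=cv2.cvtColor(W["f"],cv2.COLOR_RGB2HSV);print("wrist centroid compare",on(W,310.4,207.9,.029))
a=on(W,387.3,153.6,.03);print("adapter",a)
E
```

```text
plate 0.05690523965245499 3.2604300642661705 [ 0.48141281 -0.24419303] [[-1.6, -0.3], [0.5, -0.1], [0.1, 0.4], [1.1, -0.0]]
sides 0.09889733341177616 0.10947034855370609 true .0971 .110
stub pred [ 0.46344194 -0.24521677] seen [ 0.46142553 -0.24450936  0.083     ]
top [[391.8, 205.5], [373.0, 181.5], [406.3, 180.0]]
scene [[263.6, 309.9], [304.6, 303.5], [283.8, 344.7]]
top [388 205   9   5  23] [ 0.4282 -0.2461  0.029 ]
scene [ 256  298   55   55 1900] [ 0.4885 -0.2499  0.029 ]
wrist centroid compare [ 0.48984348 -0.24415556  0.029     ]
adapter [ 0.42701251 -0.13779827  0.03      ]
```

```bash
python3 -m handwheel '[{"x":0.0175,"y":-0.0265,"z":-0.03,"ax":0,"ay":0,"az":7,"jaw":1},{"x":0.0175,"y":-0.0265,"z":-0.07,"ax":0,"ay":0,"az":10,"jaw":1},{"x":0.0175,"y":-0.0265,"z":-0.105,"ax":0,"ay":0,"az":10,"jaw":1},{"x":0.0175,"y":-0.0265,"z":-0.14,"ax":0,"ay":0,"az":10,"jaw":1},{"x":0.0175,"y":-0.0265,"z":-0.17,"ax":0,"ay":0,"az":10,"jaw":1},{"x":0.0175,"y":-0.0265,"z":-0.191,"ax":0,"ay":0,"az":10,"jaw":1},{"x":0.0175,"y":-0.0265,"z":-0.191,"ax":0,"ay":0,"az":10,"jaw":1},{"x":0.0175,"y":-0.0265,"z":-0.191,"ax":0,"ay":0,"az":10,"jaw":-1},{"x":0.0175,"y":-0.0265,"z":-0.191,"ax":0,"ay":0,"az":10,"jaw":-1},{"x":0.0175,"y":-0.0265,"z":-0.191,"ax":0,"ay":0,"az":10,"jaw":-1},{"x":0.0175,"y":-0.0265,"z":-0.191,"ax":0,"ay":0,"az":10,"jaw":-1},{"x":0.0175,"y":-0.0265,"z":-0.191,"ax":0,"ay":0,"az":10,"jaw":-1},{"x":0.0175,"y":-0.0265,"z":-0.191,"ax":0,"ay":0,"az":10,"jaw":-1},{"x":0.0175,"y":-0.0265,"z":-0.191,"ax":0,"ay":0,"az":10,"jaw":-1},{"x":0.0175,"y":-0.0265,"z":-0.191,"ax":0,"ay":0,"az":10,"jaw":-1},{"x":0.0175,"y":-0.0265,"z":-0.191,"ax":0,"ay":0,"az":10,"jaw":-1}]' 40
```

```text
t: 12.18
tool_pos: [0.4623, -0.2456, 0.0505]
ee_rot: [-0.111, 3.14, -0.0]
force: [0.9, 1.0, -0.1]
gripper_width: 0.0374
grip_force: 0.0
```

```bash
python3 -m handwheel '[{"x":0,"y":0,"z":0,"ax":0,"ay":0,"az":0,"jaw":-1},{"x":0,"y":0,"z":0,"ax":0,"ay":0,"az":0,"jaw":-1},{"x":0,"y":0,"z":0,"ax":0,"ay":0,"az":0,"jaw":-1},{"x":0,"y":0,"z":0,"ax":0,"ay":0,"az":0,"jaw":-1},{"x":0,"y":0,"z":0,"ax":0,"ay":0,"az":0,"jaw":-1}]' 40
python3 -m handwheel '[{"x":0,"y":0,"z":0.01,"ax":0,"ay":0,"az":0,"jaw":-1},{"x":0,"y":0,"z":0.03,"ax":0,"ay":0,"az":0,"jaw":-1},{"x":0,"y":0,"z":0.06,"ax":0,"ay":0,"az":0,"jaw":-1},{"x":0,"y":0,"z":0.09,"ax":0,"ay":0,"az":0,"jaw":-1},{"x":0,"y":0,"z":0.12,"ax":0,"ay":0,"az":-4,"jaw":-1},{"x":0,"y":0,"z":0.15,"ax":0,"ay":0,"az":-8,"jaw":-1},{"x":0,"y":0,"z":0.16,"ax":0,"ay":0,"az":-12.7,"jaw":-1},{"x":0,"y":0,"z":0.16,"ax":0,"ay":0,"az":-12.7,"jaw":-1},{"x":0,"y":0,"z":0.16,"ax":0,"ay":0,"az":-12.7,"jaw":-1},{"x":0,"y":0,"z":0.16,"ax":0,"ay":0,"az":-12.7,"jaw":-1}]' 40
python3 - <<'E'
from h import *
s=ctrl.sense();print(s["tool_pos"],s["ee_rot"],s["force"],s["ft_torque"])
W=view("wrist","w12.png")
# where do plate screws/spot project if plate (grasped as measured) is intact? dark screw blobs on bright plate
g=cv2.cvtColor(W["f"],cv2.COLOR_RGB2GRAY)
t=np.array(s["tool_pos"]);c,sn=np.cos(TH),np.sin(TH);Rm=np.array([[c,-sn],[sn,c]])
for dz in (-.02,-.03,-.04):
  print(dz,[pix(W,np.r_[t[:2]+Rm@(np.array(p)+[.018,0]),t[2]+dz]).round(0).tolist() for p in [(-.045,0),(.035,.055),(.035,-.055),(.022,0)]])
E
```

```text
t: 12.6
tool_pos: [0.4623, -0.2458, 0.0505]
ee_rot: [0.111, -3.139, 0.0]
force: [-0.8, -0.8, 0.1]
gripper_width: 0.0295
grip_force: 40.0
t: 13.43
tool_pos: [0.4607, -0.2442, 0.208]
ee_rot: [-0.233, -3.128, -0.005]
force: [0.1, 0.8, -6.1]
gripper_width: 0.0291
grip_force: 40.0
[ 0.46068239 -0.24417889  0.20798365] [-0.23341279 -3.12849089 -0.00481974] [ 0.12846281  0.83970236 -6.14179307] [0.11719321 0.16466592 0.02131266]
-0.02 [[326.0, 190.0], [397.0, 292.0], [252.0, 291.0], [325.0, 276.0]]
-0.03 [[326.0, 187.0], [394.0, 285.0], [255.0, 284.0], [325.0, 270.0]]
-0.04 [[326.0, 183.0], [391.0, 279.0], [258.0, 277.0], [325.0, 264.0]]
```

Plate lifted (6.1 N, grip 29 mm). As a second fix on the seats, I'll use the earlier close view (cone (344,181), flat (284,252), groove (391,261)).

```bash
python3 - <<'E'
from h import *
f=cv2.imread("pics/w7.png");W=view("wrist");W=dict(W,M=np.load("w7.npy"))
A=[(-.045,0),(.035,.055),(.035,-.055)]
px=[(344,181),(391,261),(284,252)]
B=[on(W,*p,z)[:2] for p,z in zip(px,(.027,.027,.02))]
th,t,r=fit(A,B);print(th,t,r.round(1).tolist())
A+=[(-.075,-.075),(-.075,.075)];B+=[on(W,*p,.015)[:2] for p in [(269,143),(422,152)]]
th,t,r=fit(A,B);print(th,t,r.round(1).tolist())
# refine cone rim & flat by Hough circles
g=cv2.GaussianBlur(cv2.cvtColor(f,cv2.COLOR_BGR2GRAY),(3,3),0)
for x,y in ((344,181),(284,252)):
    k=g[y-25:y+25,x-25:x+25];h=cv2.HoughCircles(k,cv2.HOUGH_GRADIENT,1,50,param1=80,param2=10,minRadius=9,maxRadius=20)
    print(None if h is None else h[0]+[x-25,y-25,0])
s=ctrl.sense();print(s["tool_pos"].round(4),s["ee_rot"],s["force"].round(1),s["ft_torque"].round(2))
E
```

```text
-0.16778659951010014 [0.46324459 0.23570399] [[0.7, 0.2], [-0.7, -0.9], [0.1, 0.7]]
-0.16641302944740136 [0.46363414 0.23579035] [[0.3, 0.2], [-1.0, -1.1], [-0.4, 0.6], [1.4, 2.7], [-0.2, -2.4]]
[[344.5        181.5         15.19999981]]
[[284.5        251.5         13.60000038]]
[ 0.4608 -0.2443  0.2077] [-0.23450766 -3.12825463 -0.00490991] [ 0.   0.5 -5.6] [-0.01  0.09  0.03]
```

```bash
python3 -m handwheel '[{"x":0,"y":0.01,"z":0.015,"ax":0,"ay":0,"az":0,"jaw":-1},{"x":0,"y":0.03,"z":0.035,"ax":0,"ay":0,"az":0,"jaw":-1},{"x":0,"y":0.06,"z":0.04,"ax":0,"ay":0,"az":0,"jaw":-1},{"x":0,"y":0.09,"z":0.04,"ax":0,"ay":0,"az":0,"jaw":-1},{"x":-0.003,"y":0.12,"z":0.04,"ax":0,"ay":0,"az":0,"jaw":-1},{"x":-0.006,"y":0.15,"z":0.04,"ax":0,"ay":0,"az":0,"jaw":-1},{"x":-0.009,"y":0.18,"z":0.04,"ax":0,"ay":0,"az":0,"jaw":-1},{"x":-0.012,"y":0.21,"z":0.04,"ax":0,"ay":0,"az":0,"jaw":-1},{"x":-0.0154,"y":0.24,"z":0.04,"ax":0,"ay":0,"az":0,"jaw":-1},{"x":-0.0154,"y":0.27,"z":0.04,"ax":0,"ay":0,"az":0,"jaw":-1},{"x":-0.0154,"y":0.3,"z":0.04,"ax":0,"ay":0,"az":0,"jaw":-1},{"x":-0.0154,"y":0.33,"z":0.04,"ax":0,"ay":0,"az":0,"jaw":-1},{"x":-0.0154,"y":0.36,"z":0.04,"ax":0,"ay":0,"az":0,"jaw":-1},{"x":-0.0154,"y":0.39,"z":0.04,"ax":0,"ay":0,"az":0,"jaw":-1},{"x":-0.0154,"y":0.42,"z":0.04,"ax":0,"ay":0,"az":0,"jaw":-1},{"x":-0.0154,"y":0.45,"z":0.04,"ax":0,"ay":0,"az":0,"jaw":-1},{"x":-0.0154,"y":0.47,"z":0.04,"ax":0,"ay":0,"az":0,"jaw":-1},{"x":-0.0154,"y":0.4836,"z":0.04,"ax":0,"ay":0,"az":0,"jaw":-1},{"x":-0.0154,"y":0.4836,"z":0.04,"ax":0,"ay":0,"az":0,"jaw":-1},{"x":-0.0154,"y":0.4836,"z":0.04,"ax":0,"ay":0,"az":0,"jaw":-1}]' 40
python3 - <<'E'
from h import *
W=view("wrist","w13.png");T=view("top","t13.png");s=ctrl.sense();print(s["tool_pos"],s["ee_rot"],s["force"],s["gripper_width"])
t=np.array(s["tool_pos"]);Rm=RF
# detect plate screws in the wrist view: dark blobs inside bright plate
g=cv2.cvtColor(W["f"],cv2.COLOR_RGB2GRAY)
for p in [(-.045,0),(.035,.055),(.035,-.055),(.022,0)]:
    P=np.r_[t[:2]+Rm@(np.array(p)+[.018,0]),t[2]+.0295-.0505];u,w=pix(W,P).astype(int);k=g[max(w-16,0):w+16,u-16:u+16]
    m=(k<np.percentile(k,12)).astype(np.uint8);n,l,st,ce=cv2.connectedComponentsWithStats(m);i=1+st[1:,4].argmax();print(p,(u,w),ce[i].round(1)+[u-16,max(w-16,0)],st[i,4],k.min(),int(k.mean()))
E
```

```text
t: 15.2
tool_pos: [0.4458, 0.2381, 0.2487]
ee_rot: [-0.233, -3.13, 0.003]
force: [0.1, -0.9, -5.3]
gripper_width: 0.029
grip_force: 40.0
[0.44634035 0.23719578 0.24930219] [-2.36490429e-01 -3.13055182e+00  2.26345448e-03] [-0.17009309  0.35766712 -6.16008731] 0.029036405303924283
(-0.045, 0) (np.int64(325), np.int64(190)) [327.1 186.1] 109 57 122
(0.035, 0.055) (np.int64(395), np.int64(293)) [387.1 297.4] 20 7 51
(0.035, -0.055) (np.int64(251), np.int64(290)) [265.1 301.6] 18 4 62
(0.022, 0) (np.int64(323), np.int64(276)) [311.7 265.9] 105 73 92
```

```bash
python3 -m handwheel '[{"x":-0.001,"y":0.002,"z":-0.02,"ax":0,"ay":0,"az":0,"jaw":-1},{"x":-0.001,"y":0.002,"z":-0.045,"ax":0,"ay":0,"az":0,"jaw":-1},{"x":-0.001,"y":0.002,"z":-0.07,"ax":0,"ay":0,"az":0,"jaw":-1},{"x":-0.001,"y":0.002,"z":-0.095,"ax":0,"ay":0,"az":0,"jaw":-1},{"x":-0.001,"y":0.002,"z":-0.12,"ax":0,"ay":0,"az":0,"jaw":-1},{"x":-0.001,"y":0.002,"z":-0.14,"ax":0,"ay":0,"az":0,"jaw":-1},{"x":-0.001,"y":0.002,"z":-0.152,"ax":0,"ay":0,"az":0,"jaw":-1},{"x":-0.001,"y":0.002,"z":-0.16,"ax":0,"ay":0,"az":0,"jaw":-1},{"x":-0.001,"y":0.002,"z":-0.166,"ax":0,"ay":0,"az":0,"jaw":-1},{"x":-0.001,"y":0.002,"z":-0.17,"ax":0,"ay":0,"az":0,"jaw":-1},{"x":-0.001,"y":0.002,"z":-0.17,"ax":0,"ay":0,"az":0,"jaw":-1},{"x":-0.001,"y":0.002,"z":-0.17,"ax":0,"ay":0,"az":0,"jaw":-1},{"x":-0.001,"y":0.002,"z":-0.17,"ax":0,"ay":0,"az":0,"jaw":-1}]' 40
python3 -c "
from plant import ctrl
s=ctrl.sense();print(s['tool_pos'],s['ee_rot'],s['force'].round(1),s['ft_torque'].round(2))"
```

```text
t: 16.38
tool_pos: [0.4469, 0.2403, 0.0815]
ee_rot: [0.236, 3.131, 0.001]
force: [0.7, 0.0, -4.7]
gripper_width: 0.0294
grip_force: 40.0
[0.44691622 0.2402627  0.0815068 ] [2.36412900e-01 3.13065832e+00 1.26114684e-03] [ 0.7  0.  -4.7] [0.03 0.1  0.01]
```

```bash
python3 -m handwheel '[{"x":-0.0015,"y":-0.001,"z":-0.003,"ax":0,"ay":0,"az":0,"jaw":-1},{"x":-0.0015,"y":-0.001,"z":-0.006,"ax":0,"ay":0,"az":0,"jaw":-1},{"x":-0.0015,"y":-0.001,"z":-0.008,"ax":0,"ay":0,"az":0,"jaw":-1},{"x":-0.0015,"y":-0.001,"z":-0.008,"ax":0,"ay":0,"az":0,"jaw":-1},{"x":-0.0015,"y":-0.001,"z":-0.008,"ax":0,"ay":0,"az":0,"jaw":-1}]' 40
python3 -m handwheel '[{"x":0,"y":0,"z":-0.001,"ax":0,"ay":0,"az":0,"jaw":-1},{"x":0,"y":0,"z":-0.002,"ax":0,"ay":0,"az":0,"jaw":-1},{"x":0,"y":0,"z":-0.002,"ax":0,"ay":0,"az":0,"jaw":-1}]' 40
python3 -m handwheel '[{"x":0,"y":0,"z":-0.001,"ax":0,"ay":0,"az":0,"jaw":-1},{"x":0,"y":0,"z":-0.002,"ax":0,"ay":0,"az":0,"jaw":-1},{"x":0,"y":0,"z":-0.002,"ax":0,"ay":0,"az":0,"jaw":-1}]' 40
```

```text
t: 16.8
tool_pos: [0.4442, 0.239, 0.0722]
ee_rot: [-0.236, -3.132, 0.0]
force: [-0.6, 0.0, -5.3]
gripper_width: 0.0292
grip_force: 40.0
t: 17.05
tool_pos: [0.4444, 0.239, 0.0703]
ee_rot: [-0.237, -3.132, 0.0]
force: [-0.0, 0.6, -6.3]
gripper_width: 0.0296
grip_force: 40.0
t: 17.3
tool_pos: [0.4447, 0.2389, 0.0685]
ee_rot: [0.237, 3.132, -0.0]
force: [0.3, -0.4, -4.3]
gripper_width: 0.0294
grip_force: 40.0
```

```bash
for i in 1 2 3; do python3 -m handwheel '[{"x":0,"y":0,"z":-0.001,"ax":0,"ay":0,"az":0,"jaw":-1},{"x":0,"y":0,"z":-0.001,"ax":0,"ay":0,"az":0,"jaw":-1},{"x":0,"y":0,"z":-0.001,"ax":0,"ay":0,"az":0,"jaw":-1}]' 40 | grep -E "tool_pos|force"; done
```

```text
tool_pos: [0.4451, 0.2389, 0.0679]
force: [0.9, -1.0, -2.4]
grip_force: 40.0
tool_pos: [0.4451, 0.2389, 0.0677]
force: [-1.8, -3.0, 6.4]
grip_force: 40.0
tool_pos: [0.4452, 0.2389, 0.0676]
force: [-3.6, -4.1, 11.1]
grip_force: 40.0
```

Contact at z = 0.0677, exactly the predicted seat height. Release and rise, then check the plate pose.

```bash
python3 -m handwheel '[{"x":0,"y":0,"z":0.001,"ax":0,"ay":0,"az":0,"jaw":-0.2},{"x":0,"y":0,"z":0.001,"ax":0,"ay":0,"az":0,"jaw":-0.1},{"x":0,"y":0,"z":0.001,"ax":0,"ay":0,"az":0,"jaw":0},{"x":0,"y":0,"z":0.001,"ax":0,"ay":0,"az":0,"jaw":0},{"x":0,"y":0,"z":0.001,"ax":0,"ay":0,"az":0,"jaw":0},{"x":0,"y":0,"z":0.02,"ax":0,"ay":0,"az":0,"jaw":0},{"x":0,"y":0,"z":0.05,"ax":0,"ay":0,"az":0,"jaw":0},{"x":0,"y":0,"z":0.085,"ax":0,"ay":0,"az":0,"jaw":0.5},{"x":0,"y":0,"z":0.12,"ax":0,"ay":0,"az":0,"jaw":1},{"x":0,"y":0,"z":0.15,"ax":0,"ay":0,"az":0,"jaw":1},{"x":0,"y":0,"z":0.16,"ax":0,"ay":0,"az":0,"jaw":1},{"x":0,"y":0,"z":0.16,"ax":0,"ay":0,"az":0,"jaw":1},{"x":0,"y":0,"z":0.16,"ax":0,"ay":0,"az":0,"jaw":1}]' 40
python3 - <<'E'
from h import *
W=view("wrist","w14.png");s=ctrl.sense();print(s["tool_pos"],s["force"])
O2=np.array([.4632,.2363]);th=-.166;c,sn=np.cos(th),np.sin(th);Rm=np.array([[c,-sn],[sn,c]])
g=cv2.cvtColor(W["f"],cv2.COLOR_RGB2GRAY);A=[(-.045,0),(.035,.055),(.035,-.055)];B=[]
for p in A:
    u,w=pix(W,np.r_[Rm@np.array(p)+O2,.046]).astype(int);k=g[w-11:w+12,u-11:u+12]
    m=(k<k.mean()*.65).astype(np.uint8);n,l,st,ce=cv2.connectedComponentsWithStats(m)
    print(p,(int(u),int(w)),int(k.mean()),[(st[i,4].tolist(),(ce[i]+[u-11,w-11]).round(1).tolist()) for i in range(1,n) if st[i,4]>8])
S=view("scene")
for q in (1.2,1.3,1.4): print(q,[dark(S,knob(q,a),1) for a in (1.05,1.1,1.15,1.2)])
E
```

```text
t: 19.13
tool_pos: [0.4442, 0.2389, 0.2247]
ee_rot: [-0.237, -3.132, 0.0]
force: [-0.8, 0.3, -0.4]
gripper_width: 0.0836
grip_force: 0.0
[0.44328267 0.23862391 0.22334937] [ 0.68875213 -0.31150291 -0.92049009]
(-0.045, 0) (326, 157) 147 [(53, [327.0, 156.0])]
(0.035, 0.055) (369, 221) 118 [(81, [369.5, 222.3])]
(0.035, -0.055) (281, 220) 122 [(75, [281.6, 220.0]), (15, [273.3, 229.3])]
1.2 [156.0, 144.0, 159.0, 173.0]
1.3 [141.0, 117.0, 85.0, 90.0]
1.4 [82.0, 71.0, 65.0, 79.0]
```

All three screws are within about 1 px of the seated prediction, so the plate is home, and the lever is still at ≈1.4. Go regrip the knob.

```bash
python3 -m handwheel '[{"x":0.006,"y":-0.018,"z":0,"ax":0,"ay":0,"az":7,"jaw":0},{"x":0.012,"y":-0.036,"z":0,"ax":0,"ay":0,"az":14,"jaw":0},{"x":0.02,"y":-0.054,"z":0,"ax":0,"ay":0,"az":21,"jaw":0},{"x":0.028,"y":-0.072,"z":0,"ax":0,"ay":0,"az":28,"jaw":0},{"x":0.036,"y":-0.09,"z":0,"ax":0,"ay":0,"az":35,"jaw":0},{"x":0.044,"y":-0.11,"z":0,"ax":0,"ay":0,"az":42,"jaw":0},{"x":0.052,"y":-0.13,"z":0,"ax":0,"ay":0,"az":49,"jaw":0},{"x":0.061,"y":-0.159,"z":0,"ax":0,"ay":0,"az":56,"jaw":0},{"x":0.061,"y":-0.159,"z":-0.02,"ax":0,"ay":0,"az":62.5,"jaw":0},{"x":0.061,"y":-0.159,"z":-0.05,"ax":0,"ay":0,"az":62.5,"jaw":0},{"x":0.061,"y":-0.159,"z":-0.08,"ax":0,"ay":0,"az":62.5,"jaw":0},{"x":0.061,"y":-0.159,"z":-0.11,"ax":0,"ay":0,"az":62.5,"jaw":0},{"x":0.061,"y":-0.159,"z":-0.112,"ax":0,"ay":0,"az":62.5,"jaw":0},{"x":0.061,"y":-0.159,"z":-0.112,"ax":0,"ay":0,"az":62.5,"jaw":-1},{"x":0.061,"y":-0.159,"z":-0.112,"ax":0,"ay":0,"az":62.5,"jaw":-1},{"x":0.061,"y":-0.159,"z":-0.112,"ax":0,"ay":0,"az":62.5,"jaw":-1},{"x":0.061,"y":-0.159,"z":-0.112,"ax":0,"ay":0,"az":62.5,"jaw":-1},{"x":0.061,"y":-0.159,"z":-0.112,"ax":0,"ay":0,"az":62.5,"jaw":-1},{"x":0.061,"y":-0.159,"z":-0.112,"ax":0,"ay":0,"az":62.5,"jaw":-1},{"x":0.061,"y":-0.159,"z":-0.112,"ax":0,"ay":0,"az":62.5,"jaw":-1}]' 20
python3 - <<'E'
from h import *
s=ctrl.sense();P=np.array([.5983,.2137]);r0=np.array(s["tool_pos"][:2])-P;print(np.hypot(*r0),"a deg",(np.degrees(np.arctan2(r0[1],r0[0]))-170.5)%360)
for d in [-6*i for i in range(1,12)]+[-67,-68]:
    a=np.radians(d);q=np.array([[np.cos(a),-np.sin(a)],[np.sin(a),np.cos(a)]])@r0-r0;print(d,q.round(4))
E
```

```text
t: 20.9
tool_pos: [0.5061, 0.08, 0.1144]
ee_rot: [-1.422, 2.799, -0.001]
force: [0.1, -1.1, 1.0]
gripper_width: 0.0184
grip_force: 20.0
0.16235104795188415 a deg 64.91171412725345
-6 [-0.0135  0.0104]
-12 [-0.0258  0.0221]
-18 [-0.0368  0.035 ]
-24 [-0.0464  0.049 ]
-30 [-0.0545  0.064 ]
-36 [-0.061   0.0797]
-42 [-0.0658  0.096 ]
-48 [-0.0688  0.1127]
-54 [-0.0701  0.1297]
-60 [-0.0697  0.1466]
-66 [-0.0674  0.1635]
-67 [-0.0669  0.1663]
-68 [-0.0663  0.169 ]
```

```bash
python3 -m handwheel '[{"x":-0.0135,"y":0.0104,"z":0,"ax":0,"ay":0,"az":-6,"jaw":-1},{"x":-0.0258,"y":0.0221,"z":0,"ax":0,"ay":0,"az":-12,"jaw":-1},{"x":-0.0368,"y":0.035,"z":0,"ax":0,"ay":0,"az":-18,"jaw":-1},{"x":-0.0464,"y":0.049,"z":0,"ax":0,"ay":0,"az":-24,"jaw":-1},{"x":-0.0545,"y":0.064,"z":0,"ax":0,"ay":0,"az":-30,"jaw":-1},{"x":-0.061,"y":0.0797,"z":0,"ax":0,"ay":0,"az":-36,"jaw":-1},{"x":-0.0658,"y":0.096,"z":0,"ax":0,"ay":0,"az":-42,"jaw":-1},{"x":-0.0688,"y":0.1127,"z":0,"ax":0,"ay":0,"az":-48,"jaw":-1},{"x":-0.0701,"y":0.1297,"z":0,"ax":0,"ay":0,"az":-54,"jaw":-1},{"x":-0.0697,"y":0.1466,"z":0,"ax":0,"ay":0,"az":-60,"jaw":-1},{"x":-0.0689,"y":0.1537,"z":0,"ax":0,"ay":0,"az":-62.5,"jaw":-1},{"x":-0.0689,"y":0.1537,"z":0,"ax":0,"ay":0,"az":-62.5,"jaw":-1}]' 20
python3 -m handwheel '[{"x":0.001,"y":0.004,"z":0,"ax":0,"ay":0,"az":-1.5,"jaw":-1},{"x":0.0012,"y":0.007,"z":0,"ax":0,"ay":0,"az":-2.5,"jaw":-1},{"x":0.0012,"y":0.007,"z":0,"ax":0,"ay":0,"az":-2.5,"jaw":-1}]' 20
python3 -m handwheel '[{"x":0.0004,"y":0.002,"z":0,"ax":0,"ay":0,"az":0,"jaw":-1},{"x":0.0004,"y":0.002,"z":0,"ax":0,"ay":0,"az":0,"jaw":-1}]' 20
```

```text
t: 21.9
tool_pos: [0.4385, 0.2347, 0.1144]
ee_rot: [0.234, 3.128, 0.001]
force: [3.5, 0.1, -1.3]
gripper_width: 0.0187
grip_force: 20.0
t: 22.15
tool_pos: [0.4391, 0.2404, 0.114]
ee_rot: [0.304, 3.124, -0.0]
force: [4.6, -1.1, -1.4]
gripper_width: 0.0188
grip_force: 20.0
t: 22.32
tool_pos: [0.4392, 0.2418, 0.1137]
ee_rot: [0.304, 3.125, -0.002]
force: [5.4, -3.4, -0.1]
gripper_width: 0.0186
grip_force: 20.0
```

```bash
python3 -m handwheel '[{"x":0.0004,"y":0.002,"z":0,"ax":0,"ay":0,"az":0,"jaw":-1},{"x":0.0004,"y":0.003,"z":0,"ax":0,"ay":0,"az":0,"jaw":-1},{"x":0.0004,"y":0.003,"z":0,"ax":0,"ay":0,"az":0,"jaw":-1}]' 20
```

```text
t: 22.57
tool_pos: [0.4394, 0.2438, 0.1135]
ee_rot: [0.304, 3.125, -0.005]
force: [4.6, -5.7, -0.2]
gripper_width: 0.0187
grip_force: 20.0
```

```bash
python3 -m handwheel '[{"x":0,"y":-0.003,"z":0,"ax":0,"ay":0,"az":0,"jaw":0},{"x":0,"y":-0.003,"z":0,"ax":0,"ay":0,"az":0,"jaw":0},{"x":0,"y":-0.003,"z":0,"ax":0,"ay":0,"az":0,"jaw":0},{"x":0,"y":-0.003,"z":0,"ax":0,"ay":0,"az":0,"jaw":0},{"x":0,"y":-0.003,"z":0.03,"ax":0,"ay":0,"az":0,"jaw":0},{"x":0,"y":-0.003,"z":0.07,"ax":0,"ay":0,"az":0,"jaw":0.5},{"x":0,"y":-0.003,"z":0.11,"ax":0,"ay":0,"az":0,"jaw":0.5},{"x":0,"y":-0.003,"z":0.11,"ax":0,"ay":0,"az":0,"jaw":0.5},{"x":0,"y":-0.003,"z":0.11,"ax":0,"ay":0,"az":0,"jaw":0.5}]' 20
python3 - <<'E'
from h import *
W=view("wrist","w15.png");S=view("scene","s15.png");T=view("top","t15.png");s=ctrl.sense();print(s["tool_pos"])
import h;h.O=np.array([.4632,.2363])
for a in (-.05,0,.05,.1,.15): print(a,[[dark(v,knob(q,a),r) for q in (1.2,1.3,1.4)] for v,r in((W,4),(S,1),(T,1))])
g=cv2.cvtColor(W["f"],cv2.COLOR_RGB2GRAY);u,w=pix(W,knob(1.4,0)).astype(int)
m=(g[w-22:w+22,u-22:u+22]<28).astype(np.uint8);n,l,st,ce=cv2.connectedComponentsWithStats(m)
for i in range(1,n):
    if st[i,4]>40: c=ce[i]+[u-22,w-22];p=on(W,*c,.143)[:2]-fx(.137,0);print(st[i],c,"a",np.arctan2(p[1],p[0])-(np.pi-.166),"r",np.hypot(*p))
E
```

```text
t: 23.32
tool_pos: [0.4403, 0.2438, 0.2267]
ee_rot: [0.303, 3.121, 0.005]
force: [-0.4, -1.1, -1.1]
gripper_width: 0.0691
grip_force: 0.0
[0.43712129 0.24245887 0.22165076]
-0.05 [[68.0, 36.0, 41.0], [173.0, 138.0, 114.0], [33.0, 35.0, 32.0]]
0 [[46.0, 13.0, 12.0], [91.0, 64.0, 69.0], [21.0, 27.0, 27.0]]
0.05 [[101.0, 62.0, 71.0], [65.0, 64.0, 118.0], [18.0, 19.0, 21.0]]
0.1 [[144.0, 133.0, 127.0], [84.0, 137.0, 183.0], [21.0, 22.0, 23.0]]
0.15 [[164.0, 130.0, 127.0], [162.0, 183.0, 189.0], [33.0, 33.0, 36.0]]
[ 14  17  20  20 318] [322.12264151 204.67295597] a -0.0009101290319217803 r 0.15715276692530536
```

Arm at its stop (≈0.00) and lever ≈1.35–1.4. Now the nut.

```bash
python3 -m handwheel '[{"x":0.035,"y":-0.006,"z":0,"ax":0,"ay":0,"az":0,"jaw":0.5},{"x":0.075,"y":-0.013,"z":0,"ax":0,"ay":0,"az":0,"jaw":0.5},{"x":0.115,"y":-0.02,"z":0,"ax":0,"ay":0,"az":0,"jaw":0.5},{"x":0.15,"y":-0.026,"z":0,"ax":0,"ay":0,"az":0,"jaw":0.5},{"x":0.161,"y":-0.029,"z":-0.02,"ax":0,"ay":0,"az":0,"jaw":0.5},{"x":0.161,"y":-0.029,"z":-0.05,"ax":0,"ay":0,"az":0,"jaw":0.5},{"x":0.161,"y":-0.029,"z":-0.08,"ax":0,"ay":0,"az":0,"jaw":0.5},{"x":0.161,"y":-0.029,"z":-0.11,"ax":0,"ay":0,"az":0,"jaw":0.5},{"x":0.161,"y":-0.029,"z":-0.13,"ax":0,"ay":0,"az":0,"jaw":0.5},{"x":0.161,"y":-0.029,"z":-0.145,"ax":0,"ay":0,"az":0,"jaw":0.5},{"x":0.161,"y":-0.029,"z":-0.15,"ax":0,"ay":0,"az":0,"jaw":0.5},{"x":0.161,"y":-0.029,"z":-0.15,"ax":0,"ay":0,"az":0,"jaw":0.5},{"x":0.161,"y":-0.029,"z":-0.15,"ax":0,"ay":0,"az":0,"jaw":0.5}]' 20
python3 - <<'E'
from h import *
s=ctrl.sense();print(s["tool_pos"],s["force"],s["qpos"])
W=view("wrist","w16.png");f=W["f"];g=cv2.cvtColor(f,cv2.COLOR_RGB2GRAY)
print("post pred px at nut top",pix(W,[.5983,.2137,.104]),"thread top",pix(W,[.5983,.2137,.122]))
E
```

```text
t: 24.55
tool_pos: [0.599, 0.2136, 0.0727]
ee_rot: [-0.305, -3.125, 0.001]
force: [0.1, 0.2, 0.4]
gripper_width: 0.0705
grip_force: 0.0
[0.59896693 0.21361998 0.07267728] [0.14857288 0.21811452 0.39614021] [ 2.06571941e-01  4.48356351e-01  1.48624783e+00  8.05677166e-05
  1.20869460e+00 -1.16987425e+00]
post pred px at nut top [325.47911802 258.20282517] thread top [325.34653793 274.50501321]
```

```bash
python3 -m handwheel '[{"x":0,"y":0,"z":0,"ax":0,"ay":0,"az":0,"jaw":-1},{"x":0,"y":0,"z":0,"ax":0,"ay":0,"az":0,"jaw":-1},{"x":0,"y":0,"z":0,"ax":0,"ay":0,"az":0,"jaw":-1},{"x":0,"y":0,"z":0,"ax":0,"ay":0,"az":0,"jaw":-1},{"x":0,"y":0,"z":0,"ax":0,"ay":0,"az":0,"jaw":-1},{"x":0,"y":0,"z":0,"ax":0,"ay":0,"az":0,"jaw":-1},{"x":0,"y":0,"z":0,"ax":0,"ay":0,"az":0,"jaw":-1},{"x":0,"y":0,"z":0,"ax":0,"ay":0,"az":0,"jaw":-1}]' 40
```

```text
t: 25.27
tool_pos: [0.5997, 0.213, 0.0741]
ee_rot: [0.305, 3.126, -0.002]
force: [-1.5, -3.5, 5.2]
gripper_width: 0.0392
grip_force: 40.0
```

```bash
python3 -m handwheel '[{"x":0,"y":0,"z":0.001,"ax":0,"ay":0,"az":-6,"jaw":-1},{"x":0,"y":0,"z":0.001,"ax":0,"ay":0,"az":-12,"jaw":-1},{"x":0,"y":0,"z":0.001,"ax":0,"ay":0,"az":-18,"jaw":-1},{"x":0,"y":0,"z":0.0005,"ax":0,"ay":0,"az":-24,"jaw":-1},{"x":0,"y":0,"z":0,"ax":0,"ay":0,"az":-30,"jaw":-1},{"x":0,"y":0,"z":0,"ax":0,"ay":0,"az":-36,"jaw":-1},{"x":0,"y":0,"z":-0.0005,"ax":0,"ay":0,"az":-42,"jaw":-1},{"x":0,"y":0,"z":-0.0005,"ax":0,"ay":0,"az":-48,"jaw":-1},{"x":0,"y":0,"z":-0.0005,"ax":0,"ay":0,"az":-54,"jaw":-1},{"x":0,"y":0,"z":-0.001,"ax":0,"ay":0,"az":-60,"jaw":-1},{"x":0,"y":0,"z":-0.001,"ax":0,"ay":0,"az":-60,"jaw":-1}]' 40
python3 -c "
from plant import ctrl
s=ctrl.sense();print(s['ft_torque'].round(2),s['qpos'].round(2))"
```

```text
t: 26.18
tool_pos: [0.5995, 0.2127, 0.0724]
ee_rot: [1.829, 2.553, -0.002]
force: [-1.4, -5.0, 2.6]
gripper_width: 0.0393
grip_force: 40.0
[-0.94  0.09  0.02] [ 0.21  0.45  1.49 -0.    1.21 -0.12]
```

```bash
python3 -m handwheel '[{"x":0,"y":0,"z":0,"ax":0,"ay":0,"az":-6,"jaw":-1},{"x":0,"y":0,"z":-0.0003,"ax":0,"ay":0,"az":-12,"jaw":-1},{"x":0,"y":0,"z":-0.0005,"ax":0,"ay":0,"az":-18,"jaw":-1},{"x":0,"y":0,"z":-0.0007,"ax":0,"ay":0,"az":-24,"jaw":-1},{"x":0,"y":0,"z":-0.0008,"ax":0,"ay":0,"az":-30,"jaw":-1},{"x":0,"y":0,"z":-0.001,"ax":0,"ay":0,"az":-36,"jaw":-1},{"x":0,"y":0,"z":-0.0012,"ax":0,"ay":0,"az":-42,"jaw":-1},{"x":0,"y":0,"z":-0.0013,"ax":0,"ay":0,"az":-48,"jaw":-1},{"x":0,"y":0,"z":-0.0015,"ax":0,"ay":0,"az":-54,"jaw":-1},{"x":0,"y":0,"z":-0.0017,"ax":0,"ay":0,"az":-60,"jaw":-1}]' 40
python3 -c "
from plant import ctrl
s=ctrl.sense();print(s['ft_torque'].round(2),s['qpos'].round(2))"
python3 -m handwheel '[{"x":0,"y":0,"z":0,"ax":0,"ay":0,"az":-6,"jaw":-1},{"x":0,"y":0,"z":-0.0003,"ax":0,"ay":0,"az":-12,"jaw":-1},{"x":0,"y":0,"z":-0.0005,"ax":0,"ay":0,"az":-18,"jaw":-1},{"x":0,"y":0,"z":-0.0007,"ax":0,"ay":0,"az":-24,"jaw":-1},{"x":0,"y":0,"z":-0.0008,"ax":0,"ay":0,"az":-30,"jaw":-1},{"x":0,"y":0,"z":-0.001,"ax":0,"ay":0,"az":-36,"jaw":-1}]' 40
python3 - <<'E'
from h import *
s=ctrl.sense();print(s['ft_torque'].round(2),s['qpos'].round(2))
S=view("scene","s17.png");
import h;h.O=np.array([.4632,.2363])
# arm height change: knob vertical shift in scene between s15 and now
a=cv2.imread("pics/s15.png",0)
b=cv2.cvtColor(S["f"],cv2.COLOR_RGB2GRAY);u,w=pix(S,knob(1.35,0)).astype(int);print(u,w)
for im in(a,b):
    k=im[w-10:w+12,u-10:u+11].astype(float);m=np.clip(110-k,0,None);yy,xx=np.mgrid[:k.shape[0],:k.shape[1]];print((m*xx).sum()/m.sum()+u-10,(m*yy).sum()/m.sum()+w-10,k.min())
E
```

```text
t: 27.02
tool_pos: [0.5991, 0.2126, 0.0707]
ee_rot: [2.86, 1.297, -0.003]
force: [-2.5, -5.1, 4.0]
gripper_width: 0.0396
grip_force: 40.0
[-1.04  0.41  0.31] [ 0.21  0.45  1.49 -0.    1.2   0.93]
t: 27.52
tool_pos: [0.599, 0.2129, 0.0697]
ee_rot: [3.12, 0.35, -0.002]
force: [-1.8, -3.8, 4.2]
gripper_width: 0.039
grip_force: 40.0
[-0.87  0.49  0.24] [ 0.21  0.45  1.49 -0.    1.2   1.55]
355 143
355.97696737044146 144.1813819577735 56.0
355.8440567066521 145.38386041439477 57.0
```

Nut torque is about 0.25–0.3 N m and the lever knob dropped ≈4–5 mm in the scene view, so the nut turns. It has turned 2.72 rad; 30 degrees more puts it mid-range.

```bash
python3 -m handwheel '[{"x":0,"y":0,"z":-0.0002,"ax":0,"ay":0,"az":-6,"jaw":-1},{"x":0,"y":0,"z":-0.0003,"ax":0,"ay":0,"az":-12,"jaw":-1},{"x":0,"y":0,"z":-0.0005,"ax":0,"ay":0,"az":-18,"jaw":-1},{"x":0,"y":0,"z":-0.0007,"ax":0,"ay":0,"az":-24,"jaw":-1},{"x":0,"y":0,"z":-0.0008,"ax":0,"ay":0,"az":-30,"jaw":-1},{"x":0,"y":0,"z":-0.0008,"ax":0,"ay":0,"az":-31,"jaw":-1}]' 40
python3 -m handwheel '[{"x":0,"y":0,"z":0,"ax":0,"ay":0,"az":0,"jaw":0.2},{"x":0,"y":0,"z":0,"ax":0,"ay":0,"az":0,"jaw":0.5},{"x":0,"y":0,"z":0,"ax":0,"ay":0,"az":0,"jaw":0.5},{"x":0,"y":0,"z":0,"ax":0,"ay":0,"az":0,"jaw":0.5},{"x":0,"y":0,"z":0.03,"ax":0,"ay":0,"az":0,"jaw":0.5},{"x":0,"y":0,"z":0.07,"ax":0,"ay":0,"az":0,"jaw":0.5},{"x":0,"y":0,"z":0.11,"ax":0,"ay":0,"az":0,"jaw":0.5},{"x":0,"y":0,"z":0.14,"ax":0,"ay":0,"az":0,"jaw":0.5},{"x":0,"y":0,"z":0.14,"ax":0,"ay":0,"az":0,"jaw":0.5},{"x":0,"y":0,"z":0.14,"ax":0,"ay":0,"az":0,"jaw":0.5}]' 40
python3 - <<'E'
from h import *
s=ctrl.sense();print(s["tool_pos"],s["ee_rot"],s["qpos"].round(2))
E
```

```text
t: 28.07
tool_pos: [0.5991, 0.2131, 0.0689]
ee_rot: [3.101, -0.492, -0.001]
force: [-2.3, -4.8, 3.9]
gripper_width: 0.0391
grip_force: 40.0
t: 28.9
tool_pos: [0.6015, 0.2146, 0.2122]
ee_rot: [-3.1, 0.493, -0.01]
force: [-0.3, -0.0, -0.4]
gripper_width: 0.0707
grip_force: 0.0
[0.60150967 0.21458775 0.21223154] [-3.09957396  0.49288119 -0.00953655] [0.21 0.32 1.36 0.   1.46 2.09]
```

```bash
python3 -m handwheel '[{"x":-0.035,"y":0.006,"z":0,"ax":0,"ay":0,"az":4,"jaw":0},{"x":-0.075,"y":0.013,"z":0,"ax":0,"ay":0,"az":8.5,"jaw":0},{"x":-0.115,"y":0.02,"z":0,"ax":0,"ay":0,"az":8.5,"jaw":0},{"x":-0.15,"y":0.026,"z":0,"ax":0,"ay":0,"az":8.5,"jaw":0},{"x":-0.16,"y":0.028,"z":0,"ax":0,"ay":0,"az":8.5,"jaw":0},{"x":-0.16,"y":0.028,"z":0,"ax":0,"ay":0,"az":8.5,"jaw":0},{"x":-0.16,"y":0.028,"z":0,"ax":0,"ay":0,"az":8.5,"jaw":0}]' 20
python3 - <<'E'
from h import *
import h;h.O=np.array([.4632,.2363])
W=view("wrist","w18.png");S=view("scene","s18.png");s=ctrl.sense();print(s["tool_pos"],s["ee_rot"])
g=cv2.cvtColor(W["f"],cv2.COLOR_RGB2GRAY);k=knob(1.38,0,.083);u,w=pix(W,k).astype(int);print("pred",u,w,k)
m=(g[max(w-25,0):w+25,u-25:u+25]<30).astype(np.uint8);n,l,st,ce=cv2.connectedComponentsWithStats(m)
for i in range(1,n):
    if st[i,4]>40: c=ce[i]+[u-25,max(w-25,0)];print(st[i],c,on(W,*c,k[2]))
for q in (1.1,1.2,1.3,1.4): print(q,[dark(S,knob(q,a,.083),1) for a in (-.05,0,.05)])
E
```

```text
t: 29.48
tool_pos: [0.4393, 0.2417, 0.2079]
ee_rot: [3.13, -0.262, -0.001]
force: [-0.4, -0.1, 0.5]
gripper_width: 0.0474
grip_force: 0.0
[0.44073902 0.24148988 0.2084807 ] [ 3.13022085e+00 -2.64677595e-01  1.37877153e-04]
pred 328 204 [0.44028508 0.24010388 0.13902127]
[ 16  12  20  21 355] [328.62253521 200.84225352] [0.44330961 0.23975653 0.13902127]
1.1 [182.0, 165.0, 126.0]
1.2 [177.0, 103.0, 69.0]
1.3 [150.0, 68.0, 63.0]
1.4 [127.0, 88.0, 108.0]
```

```bash
python3 -m handwheel '[{"x":0.001,"y":-0.0015,"z":-0.03,"ax":0,"ay":0,"az":0,"jaw":0},{"x":0.001,"y":-0.0015,"z":-0.06,"ax":0,"ay":0,"az":0,"jaw":0},{"x":0.001,"y":-0.0015,"z":-0.085,"ax":0,"ay":0,"az":0,"jaw":0},{"x":0.001,"y":-0.0015,"z":-0.1,"ax":0,"ay":0,"az":0,"jaw":0},{"x":0.001,"y":-0.0015,"z":-0.1,"ax":0,"ay":0,"az":0,"jaw":0},{"x":0.001,"y":-0.0015,"z":-0.1,"ax":0,"ay":0,"az":0,"jaw":-1},{"x":0.001,"y":-0.0015,"z":-0.1,"ax":0,"ay":0,"az":0,"jaw":-1},{"x":0.001,"y":-0.0015,"z":-0.1,"ax":0,"ay":0,"az":0,"jaw":-1},{"x":0.001,"y":-0.0015,"z":-0.1,"ax":0,"ay":0,"az":0,"jaw":-1},{"x":0.001,"y":-0.0015,"z":-0.1,"ax":0,"ay":0,"az":0,"jaw":-1},{"x":0.001,"y":-0.0015,"z":-0.1,"ax":0,"ay":0,"az":0,"jaw":-1},{"x":0.001,"y":-0.0015,"z":-0.1,"ax":0,"ay":0,"az":0,"jaw":-1}]' 20
python3 -m handwheel '[{"x":0.0036,"y":-0.0006,"z":0.0025,"ax":0,"ay":0,"az":0,"jaw":-1},{"x":0.0071,"y":-0.0012,"z":0.0049,"ax":0,"ay":0,"az":0,"jaw":-1},{"x":0.0119,"y":-0.002,"z":0.0074,"ax":0,"ay":0,"az":0,"jaw":-1},{"x":0.0167,"y":-0.0028,"z":0.0096,"ax":0,"ay":0,"az":0,"jaw":-1},{"x":0.0218,"y":-0.0036,"z":0.0114,"ax":0,"ay":0,"az":0,"jaw":-1},{"x":0.0268,"y":-0.0045,"z":0.0128,"ax":0,"ay":0,"az":0,"jaw":-1},{"x":0.0373,"y":-0.0062,"z":0.0145,"ax":0,"ay":0,"az":0,"jaw":-1},{"x":0.0479,"y":-0.008,"z":0.0145,"ax":0,"ay":0,"az":0,"jaw":-1},{"x":0.0585,"y":-0.0098,"z":0.0129,"ax":0,"ay":0,"az":0,"jaw":-1},{"x":0.0635,"y":-0.0106,"z":0.0115,"ax":0,"ay":0,"az":0,"jaw":-1},{"x":0.0686,"y":-0.0115,"z":0.0098,"ax":0,"ay":0,"az":0,"jaw":-1},{"x":0.0734,"y":-0.0123,"z":0.0076,"ax":0,"ay":0,"az":0,"jaw":-1},{"x":0.0782,"y":-0.0131,"z":0.0051,"ax":0,"ay":0,"az":0,"jaw":-1},{"x":0.0842,"y":-0.0141,"z":0.0013,"ax":0,"ay":0,"az":0,"jaw":-1},{"x":0.0887,"y":-0.0149,"z":-0.0023,"ax":0,"ay":0,"az":0,"jaw":-1},{"x":0.0908,"y":-0.0152,"z":-0.0042,"ax":0,"ay":0,"az":0,"jaw":-1},{"x":0.0908,"y":-0.0152,"z":-0.0042,"ax":0,"ay":0,"az":0,"jaw":-1}]' 20
```

```text
t: 30.58
tool_pos: [0.4417, 0.2403, 0.1102]
ee_rot: [-3.13, 0.264, -0.004]
force: [0.8, -1.3, 4.2]
gripper_width: 0.019
grip_force: 20.0
t: 32.0
tool_pos: [0.5311, 0.2247, 0.1035]
ee_rot: [3.13, -0.264, -0.003]
force: [-0.4, -0.5, -0.1]
gripper_width: 0.0005
grip_force: 0.0
```

It slipped again on the way. Rise, turn the fingers clear, and locate the knob.

```bash
python3 -m handwheel '[{"x":0,"y":0,"z":0.04,"ax":0,"ay":0,"az":0,"jaw":0},{"x":0,"y":0,"z":0.08,"ax":0,"ay":0,"az":0,"jaw":0},{"x":0,"y":0,"z":0.11,"ax":0,"ay":0,"az":0,"jaw":0},{"x":0,"y":0,"z":0.11,"ax":0,"ay":0,"az":0,"jaw":0},{"x":0,"y":0,"z":0.11,"ax":0,"ay":0,"az":0,"jaw":0}]' 20
python3 - <<'E'
from h import *
import h;h.O=np.array([.4632,.2363])
W=view("wrist","w19.png");S=view("scene","s19.png");s=ctrl.sense();print(s["tool_pos"])
for q in np.arange(0,1.45,.1): print(round(q,1),[[dark(v,knob(q,a,.083),r) for a in (-.05,0,.05)] for v,r in((W,4),(S,1))],pix(W,knob(q,0,.083)).round())
E
```

```text
t: 32.42
tool_pos: [0.533, 0.2256, 0.2177]
ee_rot: [-3.128, 0.263, -0.009]
force: [-1.5, 0.4, -0.5]
gripper_width: 0.0306
grip_force: 0.0
[0.53038294 0.22486089 0.21365346]
0.0 [[168.0, 165.0, 161.0], [145.0, 160.0, 160.0]] [328. 205.]
0.1 [[134.0, 140.0, 152.0], [184.0, 182.0, 188.0]] [328. 212.]
0.2 [[99.0, 102.0, 99.0], [191.0, 191.0, 191.0]] [328. 220.]
0.3 [[99.0, 88.0, 107.0], [191.0, 191.0, 190.0]] [328. 228.]
0.4 [[105.0, 73.0, 105.0], [187.0, 184.0, 179.0]] [328. 237.]
0.5 [[80.0, 32.0, 69.0], [153.0, 116.0, 93.0]] [328. 245.]
0.6 [[22.0, 23.0, 19.0], [104.0, 67.0, 67.0]] [328. 253.]
0.7 [[50.0, 27.0, 39.0], [144.0, 101.0, 115.0]] [328. 260.]
0.8 [[87.0, 70.0, 77.0], [178.0, 176.0, 175.0]] [329. 267.]
0.9 [[96.0, 81.0, 89.0], [181.0, 180.0, 184.0]] [329. 274.]
1.0 [[130.0, 116.0, 117.0], [182.0, 182.0, 185.0]] [329. 280.]
1.1 [[141.0, 144.0, 116.0], [181.0, 182.0, 188.0]] [329. 285.]
1.2 [[139.0, 138.0, 114.0], [181.0, 182.0, 190.0]] [329. 289.]
1.3 [[136.0, 136.0, 116.0], [182.0, 183.0, 193.0]] [329. 293.]
1.4 [[137.0, 136.0, 121.0], [183.0, 186.0, 196.0]] [329. 295.]
```

Both cameras put the lever at ≈0.62. Regrip deeper and harder, then finish the closing.

```bash
python3 -m handwheel '[{"x":-0.0395,"y":0.007,"z":0,"ax":0,"ay":0,"az":0,"jaw":0},{"x":-0.0395,"y":0.007,"z":-0.03,"ax":0,"ay":0,"az":0,"jaw":0},{"x":-0.0395,"y":0.007,"z":-0.06,"ax":0,"ay":0,"az":0,"jaw":0},{"x":-0.0395,"y":0.007,"z":-0.085,"ax":0,"ay":0,"az":0,"jaw":0},{"x":-0.0395,"y":0.007,"z":-0.095,"ax":0,"ay":0,"az":0,"jaw":0},{"x":-0.0395,"y":0.007,"z":-0.095,"ax":0,"ay":0,"az":0,"jaw":0},{"x":-0.0395,"y":0.007,"z":-0.095,"ax":0,"ay":0,"az":0,"jaw":-1},{"x":-0.0395,"y":0.007,"z":-0.095,"ax":0,"ay":0,"az":0,"jaw":-1},{"x":-0.0395,"y":0.007,"z":-0.095,"ax":0,"ay":0,"az":0,"jaw":-1},{"x":-0.0395,"y":0.007,"z":-0.095,"ax":0,"ay":0,"az":0,"jaw":-1},{"x":-0.0395,"y":0.007,"z":-0.095,"ax":0,"ay":0,"az":0,"jaw":-1},{"x":-0.0395,"y":0.007,"z":-0.095,"ax":0,"ay":0,"az":0,"jaw":-1},{"x":-0.0395,"y":0.007,"z":-0.095,"ax":0,"ay":0,"az":0,"jaw":-1}]' 30
python3 -m handwheel '[{"x":0.005,"y":-0.0008,"z":-0.0005,"ax":0,"ay":0,"az":0,"jaw":-1},{"x":0.0099,"y":-0.0017,"z":-0.0015,"ax":0,"ay":0,"az":0,"jaw":-1},{"x":0.015,"y":-0.0025,"z":-0.003,"ax":0,"ay":0,"az":0,"jaw":-1},{"x":0.02,"y":-0.0034,"z":-0.0047,"ax":0,"ay":0,"az":0,"jaw":-1},{"x":0.0248,"y":-0.0042,"z":-0.0068,"ax":0,"ay":0,"az":0,"jaw":-1},{"x":0.0296,"y":-0.005,"z":-0.0093,"ax":0,"ay":0,"az":0,"jaw":-1}]' 30
```

```text
t: 33.6
tool_pos: [0.493, 0.2318, 0.1212]
ee_rot: [3.13, -0.264, 0.004]
force: [-0.5, -2.6, 5.1]
gripper_width: 0.0185
grip_force: 30.0
t: 34.1
tool_pos: [0.5225, 0.2271, 0.1127]
ee_rot: [-3.13, 0.264, -0.003]
force: [-2.3, -2.4, 9.4]
gripper_width: 0.0183
grip_force: 30.0
```

```bash
python3 -m handwheel '[{"x":0.003,"y":-0.0005,"z":-0.002,"ax":0,"ay":0,"az":0,"jaw":-1},{"x":0.006,"y":-0.001,"z":-0.004,"ax":0,"ay":0,"az":0,"jaw":-1},{"x":0.0085,"y":-0.0014,"z":-0.006,"ax":0,"ay":0,"az":0,"jaw":-1},{"x":0.0105,"y":-0.0018,"z":-0.0075,"ax":0,"ay":0,"az":0,"jaw":-1},{"x":0.0125,"y":-0.0021,"z":-0.009,"ax":0,"ay":0,"az":0,"jaw":-1},{"x":0.0125,"y":-0.0021,"z":-0.009,"ax":0,"ay":0,"az":0,"jaw":-1}]' 30
python3 -m handwheel '[{"x":0.0015,"y":-0.0003,"z":-0.0015,"ax":0,"ay":0,"az":0,"jaw":-1},{"x":0.0015,"y":-0.0003,"z":-0.0015,"ax":0,"ay":0,"az":0,"jaw":-1},{"x":0.0015,"y":-0.0003,"z":-0.0015,"ax":0,"ay":0,"az":0,"jaw":-1}]' 30
```

```text
t: 34.6
tool_pos: [0.5363, 0.2246, 0.1037]
ee_rot: [-3.13, 0.264, -0.007]
force: [1.5, -3.8, 7.3]
gripper_width: 0.0184
grip_force: 30.0
t: 34.85
tool_pos: [0.5378, 0.2243, 0.1024]
ee_rot: [-3.13, 0.264, -0.008]
force: [1.1, -3.0, 8.7]
gripper_width: 0.0184
grip_force: 30.0
```

```bash
python3 -m handwheel '[{"x":0,"y":0,"z":0,"ax":0,"ay":0,"az":0,"jaw":0},{"x":0,"y":0,"z":0,"ax":0,"ay":0,"az":0,"jaw":0},{"x":0,"y":0,"z":0,"ax":0,"ay":0,"az":0,"jaw":0},{"x":0,"y":0,"z":0,"ax":0,"ay":0,"az":0,"jaw":0},{"x":0,"y":0,"z":0.04,"ax":0,"ay":0,"az":0,"jaw":0},{"x":0,"y":0,"z":0.08,"ax":0,"ay":0,"az":0,"jaw":0},{"x":0,"y":0,"z":0.11,"ax":0,"ay":0,"az":0,"jaw":0},{"x":0,"y":0,"z":0.11,"ax":0,"ay":0,"az":0,"jaw":0},{"x":0,"y":0,"z":0.11,"ax":0,"ay":0,"az":0,"jaw":0}]' 20
python3 - <<'E'
from h import *
import h;h.O=np.array([.4632,.2363])
W=view("wrist","w20.png");S=view("scene","s20.png");s=ctrl.sense();print(s["tool_pos"],s["force"])
for q in np.arange(0,.5,.05): print(round(q,2),[[dark(v,knob(q,a,.083),r) for a in (-.05,0,.05)] for v,r in((W,4),(S,1))],pix(W,knob(q,0,.083)).round(),pix(S,knob(q,0,.083)).round(1))
g=cv2.cvtColor(W["f"],cv2.COLOR_RGB2GRAY);u,w=pix(W,knob(0.1,0,.083)).astype(int)
m=(g[w-25:w+25,u-25:u+25]<30).astype(np.uint8);n,l,st,ce=cv2.connectedComponentsWithStats(m)
cs=[(st[i,4],(ce[i]+[u-25,w-25])) for i in range(1,n) if st[i,4]>80]
b=cv2.cvtColor(S["f"],cv2.COLOR_RGB2GRAY);u,w=pix(S,knob(0.1,0,.083)).astype(int);k=b[w-7:w+8,u-8:u+9].astype(float);m=np.clip(90-k,0,None);yy,xx=np.mgrid[:k.shape[0],:k.shape[1]]
sc=((m*xx).sum()/m.sum()+u-8,(m*yy).sum()/m.sum()+w-7);print(cs,sc)
for c in cs: print(two(W,c[1],S,sc))
E
```

```text
t: 35.6
tool_pos: [0.5369, 0.2253, 0.2124]
ee_rot: [-3.129, 0.263, -0.007]
force: [0.1, -0.1, -1.0]
gripper_width: 0.0466
grip_force: 0.0
[0.534333   0.22453023 0.20843377] [-0.76848532 -0.09358696  0.39261916]
0.0 [[13.0, 14.0, 13.0], [67.0, 59.0, 59.0]] [329. 211.] [383.8 160.2]
0.05 [[15.0, 13.0, 13.0], [86.0, 72.0, 72.0]] [329. 215.] [383.  159.1]
0.1 [[35.0, 19.0, 28.0], [133.0, 97.0, 118.0]] [329. 218.] [382.1 158.1]
0.15 [[71.0, 58.0, 65.0], [165.0, 149.0, 146.0]] [329. 222.] [381.3 157.1]
0.2 [[103.0, 102.0, 101.0], [187.0, 183.0, 183.0]] [329. 226.] [380.3 156.1]
0.25 [[118.0, 114.0, 116.0], [191.0, 190.0, 191.0]] [329. 231.] [379.4 155.2]
0.3 [[136.0, 128.0, 136.0], [191.0, 190.0, 190.0]] [329. 235.] [378.4 154.2]
0.35 [[140.0, 140.0, 147.0], [189.0, 188.0, 188.0]] [329. 239.] [377.4 153.3]
0.4 [[141.0, 138.0, 146.0], [188.0, 187.0, 187.0]] [329. 243.] [376.3 152.5]
0.45 [[121.0, 114.0, 123.0], [186.0, 185.0, 184.0]] [329. 247.] [375.3 151.6]
[(np.int32(319), array([328.8338558 , 211.45141066]))] (np.float64(382.7872611464968), np.float64(160.9936305732484))
(array([0.52832733, 0.22540415, 0.13304933]), np.float64(0.000123796030285676))
```

The knob reads lever ≈0.0 in both cameras. A gentle downward press with shut fingers will confirm it is at its closed stop.

```bash
python3 -m handwheel '[{"x":-0.002,"y":0.001,"z":-0.02,"ax":0,"ay":0,"az":0,"jaw":-1},{"x":-0.002,"y":0.001,"z":-0.04,"ax":0,"ay":0,"az":0,"jaw":-1},{"x":-0.002,"y":0.001,"z":-0.055,"ax":0,"ay":0,"az":0,"jaw":-1},{"x":-0.002,"y":0.001,"z":-0.062,"ax":0,"ay":0,"az":0,"jaw":-1},{"x":-0.002,"y":0.001,"z":-0.064,"ax":0,"ay":0,"az":0,"jaw":-1},{"x":-0.002,"y":0.001,"z":-0.064,"ax":0,"ay":0,"az":0,"jaw":-1},{"x":-0.002,"y":0.001,"z":-0.064,"ax":0,"ay":0,"az":0,"jaw":-1},{"x":-0.002,"y":0.001,"z":-0.064,"ax":0,"ay":0,"az":0,"jaw":-1},{"x":-0.002,"y":0.001,"z":-0.064,"ax":0,"ay":0,"az":0,"jaw":-1}]' 20 | grep -E "tool_pos|force|width"
for i in 1 2 3 4 5 6; do python3 -m handwheel '[{"x":0,"y":0,"z":-0.001,"ax":0,"ay":0,"az":0,"jaw":-1},{"x":0,"y":0,"z":-0.0015,"ax":0,"ay":0,"az":0,"jaw":-1}]' 20 | grep -E "tool_pos|^force"; done
```

```text
tool_pos: [0.5343, 0.2258, 0.1471]
force: [0.7, 0.6, -0.5]
gripper_width: 0.0005
grip_force: 0.0
tool_pos: [0.5338, 0.2257, 0.1451]
force: [0.4, -0.3, -0.3]
tool_pos: [0.5335, 0.2256, 0.143]
force: [0.9, -0.4, 0.3]
tool_pos: [0.5333, 0.2256, 0.1413]
force: [0.2, -0.4, 1.2]
tool_pos: [0.5333, 0.2256, 0.1397]
force: [0.3, -0.4, -0.5]
tool_pos: [0.5336, 0.2257, 0.1388]
force: [-1.5, -0.1, 3.0]
tool_pos: [0.5342, 0.2257, 0.1381]
force: [-0.9, -0.2, 6.1]
```

```bash
for i in 1 2 3; do python3 -m handwheel '[{"x":0,"y":0,"z":-0.0015,"ax":0,"ay":0,"az":0,"jaw":-1},{"x":0,"y":0,"z":-0.002,"ax":0,"ay":0,"az":0,"jaw":-1}]' 20 | grep -E "tool_pos|^force"; done
```

```text
tool_pos: [0.5355, 0.2257, 0.1371]
force: [0.3, -1.3, 7.9]
tool_pos: [0.536, 0.2259, 0.1366]
force: [-2.2, -1.5, 14.2]
tool_pos: [0.5363, 0.2262, 0.1363]
force: [-5.4, -2.7, 20.0]
```

The stop is firm: 20 N for under 1 mm of travel. Withdraw, verify, and hand in.

```bash
python3 -m handwheel '[{"x":0,"y":0,"z":0.03,"ax":0,"ay":0,"az":0,"jaw":-1},{"x":0,"y":0,"z":0.07,"ax":0,"ay":0,"az":0,"jaw":-1},{"x":0.03,"y":0,"z":0.11,"ax":0,"ay":0,"az":0,"jaw":-1},{"x":0.06,"y":0,"z":0.13,"ax":0,"ay":0,"az":0,"jaw":-1},{"x":0.06,"y":0,"z":0.13,"ax":0,"ay":0,"az":0,"jaw":-1},{"x":0.06,"y":0,"z":0.13,"ax":0,"ay":0,"az":0,"jaw":-1}]' 20 | grep -E "^t|force"
python3 - <<'E'
from h import *
import h;h.O=np.array([.4632,.2363])
W=view("wrist","w21.png");S=view("scene","s21.png")
for q in (0,.05,.1,.15,.2): print(q,[dark(v,knob(q,0,.083),r) for v,r in((W,4),(S,1))])
g=cv2.cvtColor(W["f"],cv2.COLOR_RGB2GRAY)
for p in [(-.045,0),(.035,.055),(.035,-.055)]:
    u,w=pix(W,fx(*p,.046)).astype(int);k=g[w-11:w+12,u-11:u+12];m=(k<k.mean()*.65).astype(np.uint8);n,l,st,ce=cv2.connectedComponentsWithStats(m)
    print(p,(int(u),int(w)),[(int(st[i,4]),(ce[i]+[u-11,w-11]).round(1).tolist()) for i in range(1,n) if st[i,4]>15])
E
```

```text
t: 38.45
tool_pos: [0.5957, 0.2256, 0.2628]
force: [-0.2, 0.9, -1.0]
grip_force: 0.0
0 [78.0, 70.0]
0.05 [78.0, 99.0]
0.1 [78.0, 130.0]
0.15 [78.0, 176.0]
0.2 [78.0, 196.0]
(-0.045, 0) (335, 291) [(40, [324.4, 289.8]), (45, [329.0, 290.7]), (189, [340.1, 295.2])]
(0.035, 0.055) (296, 241) [(58, [296.8, 240.3]), (36, [306.2, 245.9])]
(0.035, -0.055) (374, 241) [(16, [382.7, 233.6]), (62, [374.8, 240.7])]
```

```bash
python3 -c "
from plant import order
print(order.finish_job())"
```

```text
the job is handed in; nothing more can be done
None
```

I handed the job in at about 38 s, with no verdict returned: by camera the plate is home in its seats, the arm is at its stop and the lever is closed, but I had no way to measure the pad force, and the nut was wound a mid-range 3.25 rad, not to a felt touch.

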